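# Run the support collar up under the microscope carriage with the tommy bar

## Robot

A 6-joint arm with a two-finger parallel gripper is mounted at the origin on the work surface. World frame = base frame: x ahead of the robot, y to its left, z up, the work surface at z = 0. Lengths are in m, angles in rad, forces in N, time in s.
With the tool pointing down it reaches from about 0.4 to 0.825 m from the base axis. Payload 7 kg.
Tool frame: the origin (TCP) lies at the centre of the arm's flange, where the gripper is bolted on; the fingertips stand 178 mm ahead of it and the grasp point (between the pads) lies 159 mm ahead of it; x points along the fingers, y is the direction in which the jaws open and shut, and the axes are right-handed (so a half turn about x gives the same grasp; the last joint's range is limited). The gripper opens to 88 mm and grips with 3 to 60 N. Pads are 19 mm wide; open, the fingers measure 130 mm over their backs; the gripper's body (78 mm by 193 mm) begins 47 mm behind the grasp point.
Start: joints at [1.455, 0.359, 0.012, 0, -1.224, -0.288], TCP at [0.265, 0.621, 0.405] pointing down, gripper open.
Joint ranges: [-3.07, 3.07], [-1.43, 2.12], [-1.02, 1.25], [-3.03, 1.67], [-3.05, -0], [-3.03, 3.03]. Speed limits (rad/s): [2.39, 2.39, 3.01, 3.14, 3.14, 3.14].

## Interface

Orientations are given as [roll, pitch, yaw] about the fixed x, y, z axes, in that order (R = Rz(yaw) Ry(pitch) Rx(roll)).
In Python, from station import status, viewer, arm gives the robot as it stands. The module is installed in compiled form; this text tells all that it offers.
- The arm moves only by the tool apply_moves, never from a script. Its argument "commands" is a list of rows, each an object of numbers: "dx", "dy", "dz": the shift along the world's x, y, z in mm; "spin": the turn about the world's z in degrees; "hand": the closure, from 0 (fully open) to 1 (shut). A call has exactly 5 rows; each row shifts and turns the commanded pose from where the row before left it; what a row does not reach is not made up. A row lasts 1/8 s, in which the tool goes at most 62.5 mm and 10.7 degrees, less where a joint would pass 70% of its speed; a pose out of reach is approached as far as the arm can. A call is refused whole if a number of a shift passes 62.5 or a number of a turn 10.7, either way. A call with a gripper value outside its range is refused whole. The fingers move at their own pace and stop on an object; "grip_force" is the grip in N (left out, the last holds). Time passes only in rows, so rows that do not move let the fingers close, or fill a call up. It gives the time, the measured TCP pose, the force and the opening at its end, in the units of the state.
- status.get_state(): the state, without advancing time (a new reading comes with each control period).
- viewer.grab_frame(name): name is "scene" or "top" or "wrist"; returns the picture (400x640x3 uint8, red, green, blue); there is no depth.
- viewer.camera_info(name): a dict with "fx", "fy", "cx", "cy" (pixels), "D" ([k1, k2, p1, p2, k3] as OpenCV has them; the pictures are not rectified), "eye" and "attitude" of the camera in the world; the wrist camera has in their place "T_tool_cam" (4x4, takes a point from camera to tool coordinates, whose origin is the TCP and whose axes are the tool frame's). Camera axes: x right, y up, looking along -z (the intrinsics and any distortion apply to the point x, -y, -z); pixel columns grow to the right and rows downward; lengths in m; the calibration is good to about 2 mm. A picture is of the moment at which its call begins: read the wrist's pose just before it. camera_info takes no time and is no camera call.
- arm.job_done(): hands the job in, once; it reports no verdict.
The state is a dict: "t": time; "q": joint angles; "qd": joint speeds; "joint_efforts": joint torques, N m; "eef_pos": TCP position; "ee_rot": TCP orientation; "force": force on the tool from outside, world axes, zero at the start; "moment": the same for the moment, N m; "width": finger opening in m.
Only numpy, scipy, OpenCV 4.12 (cv2) and the standard library are available. Lean on these libraries where they do the work, as an engineer would, in place of code of your own. Each camera call takes 0.05 s, during which the arm holds its last target.

## Task

The support collar on the threaded column of the microscope stand has been left a little low. Take the tommy bar from its rest and, moving it from hole to hole, run the collar up (anticlockwise seen from above) until it bears on the underside of the microscope carriage, nip it up with about 10 N of push at the middle of the bar without forcing it, then lay the bar back in the notches of its rest. Turn the collar only with the bar, do not knock the carriage or its microscope, and leave the phones and boxes where they are.

Things in the scene. Friction and masses are not known exactly. Their poses are not given: they have to be found in the camera images.
- stand: Microscope stand, fixed: grey cast base plate 170 x 270 x 20 mm with a vertical steel threaded column, 30 mm across and 298 mm high. Origin on the table at the column's axis; z is the column axis, up. The base plate reaches 85 mm to either side along x, 60 mm along +y and 210 mm along -y.
- collar: Steel support collar on the column's thread, 80 mm across and 30 mm high. This frame is at the centre of its underside, rises and sinks with it but does not turn. Six level round radial holes of 12 mm half-way up (15 mm above its underside), 60 degrees apart, each 23 mm deep (bottom 17 mm from the axis), a scribed line on the top face over each. Right-hand thread, 6 mm a turn. It begins 1.6 to 3.4 rad of turning short of the carriage.
- collar_turn (a joint): Turn of the collar (rad), positive anticlockwise from above, which raises it 0.95 mm a radian (0: underside 70 mm above the table). Holes point along q + k x 60 degrees from the stand's x axis. Turning it freely takes 0.2 N m, 2 N at 92 mm from the axis. Once it bears on the carriage, resistance climbs about 2.5 N m per rad: below 0.6 N m is too slack, 0.75 to 0.95 well nipped, 1.25 forced. It stays as left.
- collar_mid (a point): Point on the column axis at the height of the hole centres (85 mm above the table at angle 0); it rises with the collar.
- carriage: White carriage clamped on the column above the collar, fixed: a sleeve 56 mm across and 58 mm high with its flat underside on the collar's side, about 102 mm above the table. Origin at the centre of the underside. Along its -y runs the boom, 24 x 24 mm, its centre 36 mm above the underside, to a black microscope 155 mm from the axis that hangs to 22 mm below the underside; along +x a clamp knob reaches 68 mm from the axis. Keep the hand clear of boom and knob.
- bar: Tommy bar: plain round steel rod with round ends, 10 mm across and 150 mm long overall, about 0.09 kg, lying level in the notches of the rest. Its frame has x along the bar and its origin half-way along, on the surface (5 mm off the bar's axis). Pushed to the bottom of a hole its middle is 92 mm from the column axis.
- bar_mid (a point): Centre of the bar, on its axis, half-way along.
- rest: Bar rest, fixed: aluminium base 125 x 50 x 10 mm with two uprights, 10 mm thick, 45 mm either side of the middle along x, each with a V notch open to the top. The V tips stand 53 mm high and 27 mm apart. Origin at the centre of the underside; the bar lies along x.
- rest_mid (a point): Where the centre of the bar lies when it rests in the notches: 46 mm above the table, mid-way between the uprights.
- phone: Black phone 70 x 140 x 8 mm, lying on the stand's base under the microscope. Origin at the underside. Leave alone.
- phone2: Grey phone 68 x 135 x 10 mm on the table. Origin at the underside. Leave alone.
- bit_set: Black screwdriver bit set, 110 x 170 x 42 mm, on the table. Origin at the underside. Leave alone.
- drive_box: Small blue box 100 x 75 x 45 mm on the table. Origin at the underside. Leave alone.

How it is judged:
By the outcome, as a careful person would: the job done as asked, in the order asked, and still so for the second after the job is handed in, with the robot touching nothing.
It also fails if it takes over 72 s, if anything falls off the work surface, if the arm or the gripper's body presses on something with over 40 N, if the wrist force passes 120 N, or if a joint passes its speed limit or range.

## Working session

There is one attempt and no reset: what is moved stays moved. The work goes in short steps, Python scripts to look and compute and a tool call to move; the robot and the scene stay as the last step left them, time stands still between calls to the robot, and variables do not carry over. Pictures are saved under pics/ and viewed, and the job is handed in when it is done.

Besides the shell and the picture viewer there is one more tool, called after "Request:" as name(argument=value, ...), one argument or row to a line, values as JSON. apply_moves: Moves the arm, as the interface text tells. Its arguments: {"type":"object","properties":{"commands":{"type":"array","items":{"type":"object","properties":{"dx":{"type":"number"},"dy":{"type":"number"},"dz":{"type":"number"},"spin":{"type":"number"},"hand":{"type":"number"}}}},"grip_force":{"type":"number"}},"required":["commands"]}

```bash
mkdir -p pics; cat > h.py <<'E'
import numpy as np,cv2
from station import status,viewer,arm
from scipy.spatial.transform import Rotation as R
def save(n,f): cv2.imwrite(f'pics/{f}.png',cv2.cvtColor(viewer.grab_frame(n),cv2.COLOR_RGB2BGR))
E
python3 - <<'E'
from h import *
s=status.get_state();print(s)
for n in('scene','top','wrist'):
  print(n,viewer.camera_info(n)); save(n,n+'0')
E
```

```text
{'t': 0.0, 'q': array([ 1.45508996e+00,  3.59424280e-01,  1.10643473e-02, -3.59414087e-04,
       -1.22405882e+00, -2.88070649e-01]), 'qd': array([-0.00077225, -0.00176071,  0.00042835,  0.0012371 ,  0.00031088,
       -0.00019075]), 'joint_efforts': array([-2.69040044e-05, -5.82719100e+01,  2.93063825e+01,  6.99740812e+00,
        6.98815507e-03, -1.63716059e-04]), 'eef_pos': array([0.26514656, 0.62054797, 0.40369895]), 'ee_rot': array([ 1.6535798 ,  1.56913909, -1.89191228]), 'force': array([0.50863362, 0.52986769, 0.20423155]), 'moment': array([ 0.02189036, -0.01297702,  0.00260964]), 'width': 0.08718518106301476}
scene {'fx': 430.44052106206686, 'fy': 430.44052106206686, 'cx': 321.13076397004716, 'cy': 205.0918356464719, 'D': array([-0.006454,  0.      ,  0.      ,  0.      ,  0.      ]), 'eye': array([1.0023303 , 0.3355779 , 1.03479429]), 'attitude': array([ 0.53412976, -0.01246782,  2.31646295])}
top {'fx': 388.3156561081853, 'fy': 388.3156561081853, 'cx': 327.75046090842625, 'cy': 194.79902270471024, 'D': array([-0.03365836,  0.        ,  0.        ,  0.        ,  0.        ]), 'eye': array([ 0.42816514, -0.02189033,  0.93970545]), 'attitude': array([ 0.20041171, -0.00606689, -1.76442971])}
wrist {'fx': 316.3845646338136, 'fy': 316.3845646338136, 'cx': 320.97659114080113, 'cy': 198.8972274785708, 'D': array([-0.04171487,  0.        ,  0.        ,  0.        ,  0.        ]), 'T_tool_cam': array([[-6.03281334e-04,  2.43779770e-01, -9.69830428e-01,
         1.87833567e-02],
       [ 9.99999675e-01,  6.65561666e-04, -4.54750289e-04,
         1.94811909e-04],
       [ 5.34623035e-04, -9.69830388e-01, -2.43780092e-01,
        -6.55531130e-02],
       [ 0.00000000e+00,  0.00000000e+00,  0.00000000e+00,
         1.00000000e+00]])}
```

View pics/scene0.png

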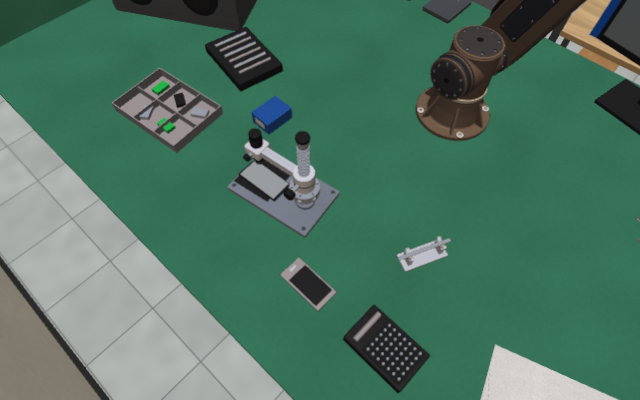

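View pics/top0.png

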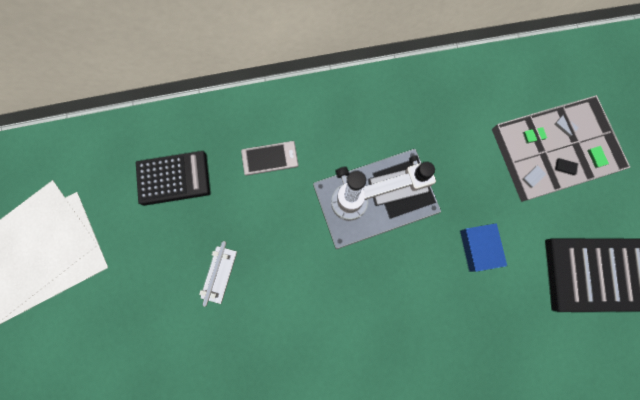

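View pics/wrist0.png

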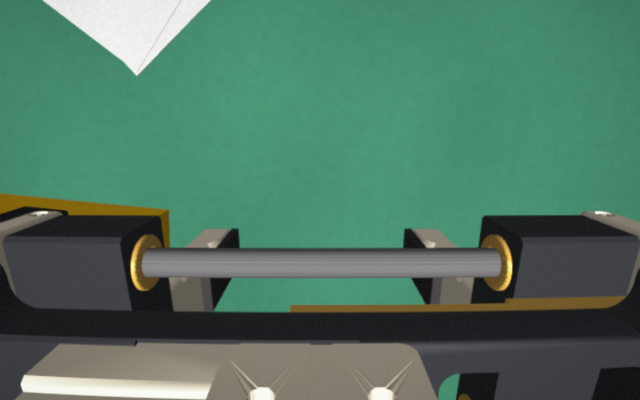

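The scene shows the stand (column around 303,190), the bar rest (425,253), and a calculator and phone between or near them. The top view has the stand at (350,200) and the rest at (218,273). The wrist view only shows the green table. Next I'll zoom in on these.

```bash
cat >> h.py <<'E'
def cam(n,s=None):
  c=viewer.camera_info(n);K=np.array([[c['fx'],0,c['cx']],[0,c['fy'],c['cy']],[0,0,1]])
  if n=='wrist':
    s=s or status.get_state();T=c['T_tool_cam'];Rt=R.from_euler('xyz',s['ee_rot']).as_matrix()
    return K,c['D'],s['eef_pos']+Rt@T[:3,3],Rt@T[:3,:3]
  return K,c['D'],np.array(c['eye']),R.from_euler('xyz',c['attitude']).as_matrix()
F=np.diag([1.,-1,-1])
def ray(C,px):
  K,D,e,A=C
  u=cv2.undistortPoints(np.array(px,float).reshape(-1,1,2),K,D).reshape(-1,2)
  d=np.c_[u,np.ones(len(u))]@F@A.T
  return e,d/np.linalg.norm(d,axis=1)[:,None]
def plane(C,px,z):
  e,d=ray(C,px);return e+d*((z-e[2])/d[:,2])[:,None]
def proj(C,P):
  K,D,e,A=C
  Rw=F@A.T
  return cv2.projectPoints(np.array(P,float).reshape(-1,1,3),cv2.Rodrigues(Rw)[0],-Rw@e,K,D)[0].reshape(-1,2)
def tri(rs):
  M=np.zeros((3,3));b=np.zeros(3)
  for e,d in rs:
    d=np.ravel(d);Q=np.eye(3)-np.outer(d,d);M+=Q;b+=Q@e
  p=np.linalg.solve(M,b);return p,[np.linalg.norm(np.cross(p-e,np.ravel(d))) for e,d in rs]
def zoom(f,o,x0,y0,w,h,k): 
  i=cv2.imread(f'pics/{f}.png')[y0:y0+h,x0:x0+w];cv2.imwrite(f'pics/{o}.png',cv2.resize(i,None,fx=k,fy=k,interpolation=cv2.INTER_CUBIC))
E
python3 - <<'E'
from h import *
zoom('scene0','z1',220,120,130,120,5)
zoom('scene0','z2',385,225,80,55,8)
zoom('top0','z3',305,140,150,110,5)
zoom('top0','z4',185,230,70,80,7)
print(plane(cam('top'),[(350,200),(218,273),(269,157)],0),plane(cam('scene'),[(303,200),(425,253),(307,283)],0))
E
```

```text
[[ 0.59107998 -0.11551133  0.        ]
 [ 0.4781033   0.22843701  0.        ]
 [ 0.73806961  0.06238242  0.        ]] [[ 0.56654459 -0.1187102   0.        ]
 [ 0.46459465  0.22847786  0.        ]
 [ 0.73602417  0.05867185  0.        ]]
```

View pics/z1.png

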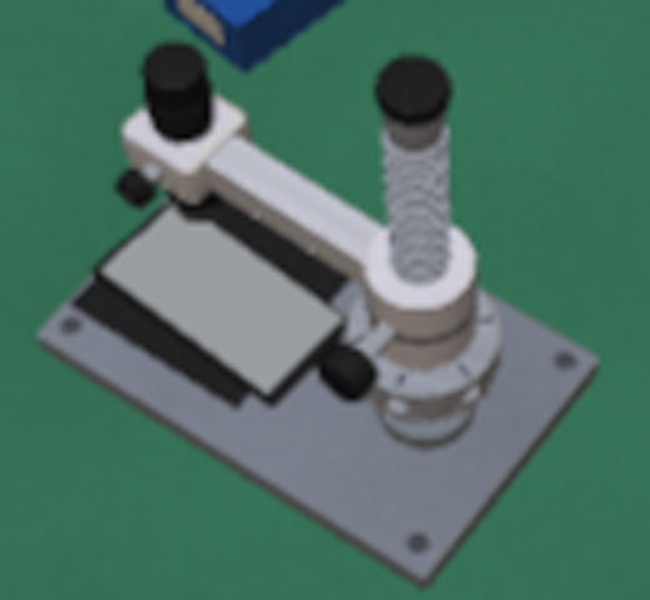

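View pics/z2.png

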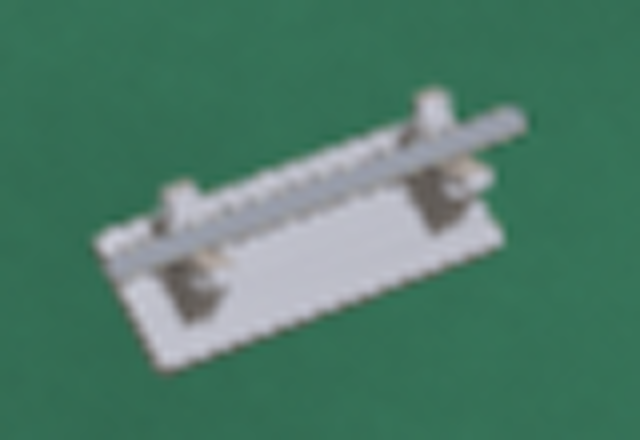

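View pics/z3.png

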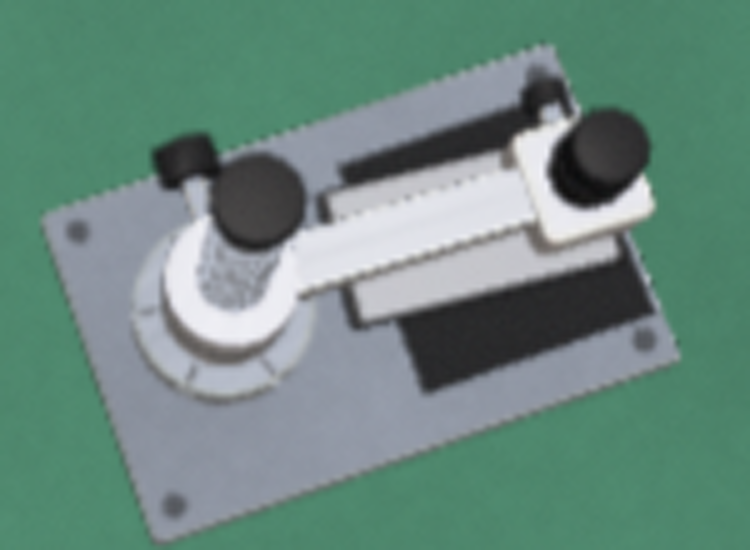

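View pics/z4.png

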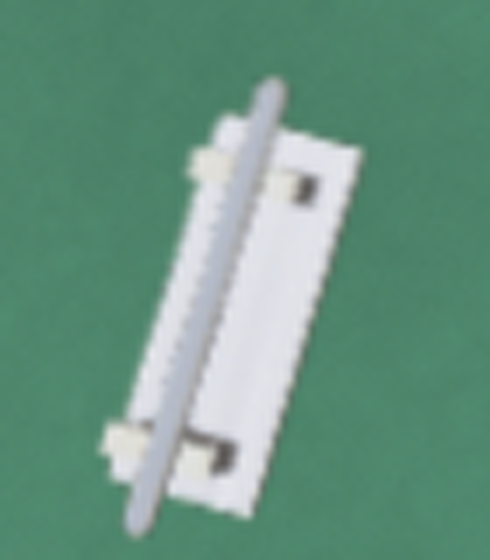

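```bash
python3 - <<'E'
from h import *
T=cam('top');S=cam('scene')
z3=lambda p:np.array(p)/5-.4+[305,140]
z1=lambda p:np.array(p)/5-.4+[220,120]
z4=lambda p:np.array(p)/7-.43+[185,230]
z2=lambda p:np.array(p)/8-.44+[385,225]
c=plane(T,z3([(42,213),(549,43),(680,357),(160,543)]),.02)
print('plate',c.round(4),[np.linalg.norm(c[i]-c[i-1]).round(4) for i in range(4)])
def stand(c):
  # c0,c1: +x side (knob side)? order: +y+x, -y+x, -y-x, +y-x
  cen=c.mean(0); y=(c[0]+c[3]-c[1]-c[2]);y/=np.linalg.norm(y)
  x=np.array([y[1],-y[0],0]); o=cen+.075*y   # plate y from -210 to 60 -> centre -75
  print('origin',o,'yaw x',np.degrees(np.arctan2(x[1],x[0])));return o
stand(c)
print('scr',plane(T,z3([(78,231),(537,73),(644,341),(174,505)]),.02).mean(0))
print('scr',plane(T,z3([(78,231),(644,341),(174,505)]),.02).round(4), plane(S,z1([(565,360),(418,542),(70,326)]),.02).round(4))
c2=plane(S,z1([(598,358),(427,578),(40,338)]),.02);print(c2.round(4))
# collar top circle, notch
print('cap tri',tri([ray(T,z3([(258,196)])),ray(S,z1([(413,88)]))]))
# bar ends
a,b=tri([ray(T,z4([(271,86)])),ray(S,z2([(514,118)]))]),tri([ray(T,z4([(138,524)])),ray(S,z2([(118,268)]))])
print(a,b)
a,b=tri([ray(T,z4([(271,86)])),ray(S,z2([(118,268)]))]),tri([ray(T,z4([(138,524)])),ray(S,z2([(514,118)]))])
print(a,b)
p=plane(T,z4([(271,86),(138,524)]),.046);print('bar T',p,np.linalg.norm(p[0]-p[1]))
p=plane(S,z2([(514,118),(118,268)]),.046);print('bar S',p,np.linalg.norm(p[0]-p[1]))
print('restbase T',plane(T,z4([(360,148),(250,517),(112,477),(222,115)]),.01).round(4))
print('restbase S',plane(S,z2([(97,240),(163,370),(503,242)]),.01).round(4))
E
```

```text
plate [[ 0.648  -0.0341  0.02  ]
 [ 0.6853 -0.2975  0.02  ]
 [ 0.5194 -0.3224  0.02  ]
 [ 0.4806 -0.0591  0.02  ]] [np.float64(0.1692), np.float64(0.266), np.float64(0.1677), np.float64(0.2661)]
origin [ 0.5725988  -0.10404517  0.02      ] yaw x 8.21657759175912
scr [ 0.58356307 -0.17845318  0.02      ]
scr [[ 0.6358 -0.0496  0.02  ]
 [ 0.5303 -0.3072  0.02  ]
 [ 0.4968 -0.0691  0.02  ]] [[ 0.4987 -0.0687  0.02  ]
 [ 0.6372 -0.0492  0.02  ]
 [ 0.6723 -0.2868  0.02  ]]
[[ 0.4851 -0.0561  0.02  ]
 [ 0.6493 -0.0309  0.02  ]
 [ 0.6891 -0.293   0.02  ]]
cap tri (array([ 0.57439767, -0.1041577 ,  0.29292471]), [np.float64(0.00017332377186832378), np.float64(0.00017332377186825417)])
(array([0.50835617, 0.2173883 , 0.15764741]), [np.float64(0.053191096267069485), np.float64(0.05319109626706964)]) (array([ 0.45834957,  0.22766889, -0.02355358]), [np.float64(0.06645643375886658), np.float64(0.06645643375886666)])
(array([0.54319493, 0.19437393, 0.04526019]), [np.float64(0.00022473342456597146), np.float64(0.0002247334245660524)]) (array([0.41356242, 0.2560131 , 0.04387521]), [np.float64(0.0008641194684194507), np.float64(0.0008641194684194853)])
bar T [[0.54298231 0.19438886 0.046     ]
 [0.41312505 0.25611193 0.046     ]] 0.14377984764354954
bar S [[0.41542516 0.25551268 0.046     ]
 [0.54367321 0.19429707 0.046     ]] 0.1421088125062264
restbase T [[0.5211 0.1763 0.01  ]
 [0.4078 0.2304 0.01  ]
 [0.4292 0.2738 0.01  ]
 [0.541  0.2209 0.01  ]]
restbase S [[0.5238 0.1781 0.01  ]
 [0.5452 0.2211 0.01  ]
 [0.434  0.2754 0.01  ]]
```

```bash
python3 - <<'E'
from h import *
T=cam('top');S=cam('scene')
z3=lambda p:np.array(p)/5-.4+[305,140]
z1=lambda p:np.array(p)/5-.4+[220,120]
o=np.array([.5744,-.1041,0.1])
for n,C,p in(('T',T,z3([(146,311),(193,373),(271,371)])),('S',S,z1([(487,320),(465,380),(402,380)]))):
  w=plane(C,p,.1)-o;print(n,np.hypot(w[:,0],w[:,1]).round(4),np.degrees(np.arctan2(w[:,1],w[:,0])))
s=status.get_state();M=R.from_euler('xyz',s['ee_rot']).as_matrix();print(M.round(3))
for c in 'yz':
  v=M[:,'xyz'.index(c)];print(c,np.degrees(np.arctan2(v[1],v[0])))
E
```

```text
T [0.0344 0.0348 0.0372] [  86.30523453  145.73911248 -157.72138747]
S [0.034  0.0389 0.0334] [141.38095937  78.11333517  25.88777922]
[[-0.    -0.393 -0.92 ]
 [-0.001 -0.92   0.393]
 [-1.     0.001 -0.   ]]
y -113.13893575426006
z 156.86107176325717
```

Request:
apply_moves(
  commands=[
    {"dx":20,"dy":-39,"dz":-10,"spin":-2.4},
    {"dx":20,"dy":-39,"dz":-10},
    {"dx":20,"dy":-39,"dz":-10},
    {"dx":20,"dy":-39,"dz":-10},
    {"dx":20,"dy":-39,"dz":-10},
  ],
  grip_force=40,
)

```text
invalid input at $.commands[0]: expected keys dx, dy, dz, spin, hand
```

Request:
apply_moves(
  commands=[
    {"dx":20,"dy":-39,"dz":-10},
    {"dx":20,"dy":-39,"dz":-10},
    {"dx":20,"dy":-39,"dz":-10},
    {"dx":20,"dy":-39,"dz":-10},
    {"dx":23,"dy":-39,"dz":-14},
  ],
)

```text
invalid input at $.commands[0]: expected keys dx, dy, dz, spin, hand
```

```bash
python3 - <<'E'
from h import *
s=status.get_state();print(s['t'],s['eef_pos'],s['ee_rot'],s['q'],s['force'])
save('wrist','w1')
E
```

```text
0.15 [0.26514538 0.62057957 0.40397374] [ 1.65867616  1.56957129 -1.88676704] [ 1.45512655e+00  3.59174411e-01  1.12825740e-02 -2.59158571e-04
 -1.22410505e+00 -2.88092562e-01] [0.90596408 0.53278069 0.54586688]
```

View pics/w1.png

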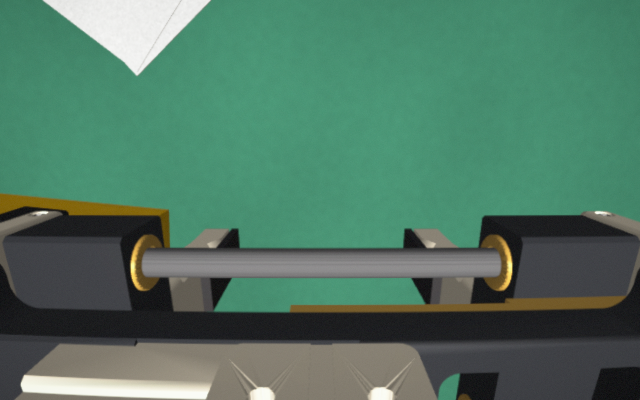

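The arm hasn't moved and the wrist view is unchanged, because the calls were refused: every row needs all five keys.

Request:
apply_moves(
  commands=[
    {"dx":20,"dy":-39,"dz":-10,"spin":-2.4,"hand":0},
    {"dx":20,"dy":-39,"dz":-10,"spin":0,"hand":0},
    {"dx":20,"dy":-39,"dz":-10,"spin":0,"hand":0},
    {"dx":20,"dy":-39,"dz":-10,"spin":0,"hand":0},
    {"dx":20,"dy":-39,"dz":-10,"spin":0,"hand":0},
  ],
  grip_force=40,
)

```text
t: 0.82
eef_pos: [0.3656, 0.4243, 0.3543]
ee_rot: [2.851, 1.571, -0.737]
force: [0.6, 0.5, -1.1]
width: 0.0876
```

Request:
apply_moves(
  commands=[
    {"dx":20,"dy":-39,"dz":-10,"spin":0,"hand":0},
    {"dx":20,"dy":-39,"dz":-10,"spin":0,"hand":0},
    {"dx":20,"dy":-39,"dz":-10,"spin":0,"hand":0},
    {"dx":20,"dy":-39,"dz":-10,"spin":0,"hand":0},
    {"dx":23,"dy":-39,"dz":-14,"spin":0,"hand":0},
  ],
)

```text
t: 1.45
eef_pos: [0.4687, 0.2295, 0.3007]
ee_rot: [-1.93, 1.57, 0.766]
force: [0.8, 0.4, 0.2]
width: 0.0877
```

```bash
python3 - <<'E'
from h import *
s=status.get_state();print(s['t'],s['eef_pos'],s['ee_rot'],s['q'],s['force'])
save('wrist','w2')
C=cam('wrist',s);d=np.array([np.cos(np.radians(154.5)),np.sin(np.radians(154.5)),0]);m=np.array([.479,.225,.046])
print(proj(C,[m-.075*d,m,m+.075*d]))
E
```

```text
1.45 [0.46868557 0.22947507 0.3007373 ] [-1.92996807  1.56978089  0.76642869] [ 8.31694438e-01  2.03051473e-01 -4.65534844e-01  8.44649645e-05
 -9.01196733e-01  2.93853604e-01] [0.77791817 0.41099626 0.22573572]
[[320.26331869  89.92564377]
 [320.37991163 192.6994877 ]
 [320.4846211  281.2961898 ]]
```

View pics/w2.png

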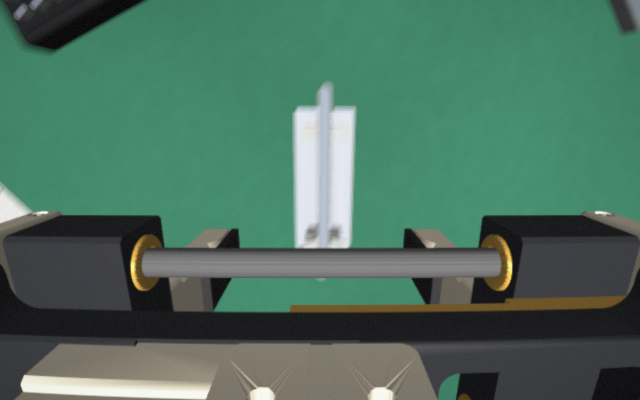

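The wrist view shows the rest straight ahead. The bar runs from (326,84) to (321,280), turned slightly from what I predicted.

```bash
python3 - <<'E'
from h import *
s=status.get_state();C=cam('wrist',s)
im=cv2.imread('pics/w2.png').astype(int)
for r in range(84,240,12):
  row=im[r,285:365];print(r,[ (285+i) for i in range(80) if row[i].max()-row[i].min()<40 and row[i].mean()<200][:1:1], ' '.join(str(int(x)) for x in row[20:60].mean(1)))
p=plane(C,[(326,86.5),(320.5,278)],.046);print(p,np.degrees(np.arctan2(*(p[1]-p[0])[[1,0]])),p.mean(0),np.linalg.norm(p[1]-p[0]))
E
python3 -c "
from h import *
zoom('w2','w2z',270,60,100,240,3)"
```

```text
84 [322] 103 101 104 101 100 101 100 102 100 100 100 101 101 101 101 102 108 129 146 151 154 153 151 149 141 136 134 131 117 106 103 102 101 103 101 102 102 103 103 102
96 [316] 101 103 102 102 101 104 101 100 99 103 111 127 139 150 163 174 183 189 192 195 195 194 191 180 173 163 151 138 126 113 103 104 102 104 102 103 101 103 102 102
108 [296] 189 188 188 187 187 185 184 184 184 185 188 195 201 204 202 195 189 191 195 196 194 195 190 181 173 162 152 145 149 161 175 182 183 181 179 179 178 178 179 176
120 [293] 232 232 232 231 230 230 230 230 230 227 223 215 209 203 199 192 191 191 194 195 195 194 190 188 192 202 207 211 217 226 230 232 231 232 232 232 233 233 233 234
132 [293] 226 227 225 224 224 224 224 224 224 220 215 210 206 201 197 192 189 193 194 197 194 193 190 189 195 197 201 214 219 224 228 229 228 228 230 228 229 228 228 227
144 [293] 232 232 231 231 230 231 231 231 230 225 221 217 213 207 204 197 191 194 195 196 195 193 187 188 193 202 212 215 220 226 230 231 231 232 232 231 232 232 233 233
156 [293] 232 232 232 230 230 230 231 231 230 226 221 217 214 207 202 197 193 195 1
[... 553 characters left out ...]
229 229 230 232 232 231 233 233 233 232 232
204 [294] 229 229 230 229 230 231 231 231 231 226 222 217 212 208 198 192 192 195 197 195 194 191 189 193 203 209 215 219 224 228 228 230 231 232 233 235 233 233 233 231
216 [294] 230 229 230 229 229 231 230 231 230 225 221 215 208 200 195 190 193 196 197 196 195 188 187 191 201 208 211 221 225 228 228 230 231 232 233 235 234 233 232 232
228 [295] 224 213 197 176 163 161 160 159 159 146 140 148 154 165 175 185 192 196 197 195 195 188 192 192 187 179 169 162 157 159 162 164 164 168 184 195 209 220 227 231
[[0.54663189 0.18361222 0.046     ]
 [0.4149792  0.25118115 0.046     ]] 152.83146485596978 [0.48080555 0.21739668 0.046     ] 0.14797969835597694
```

View pics/w2z.png

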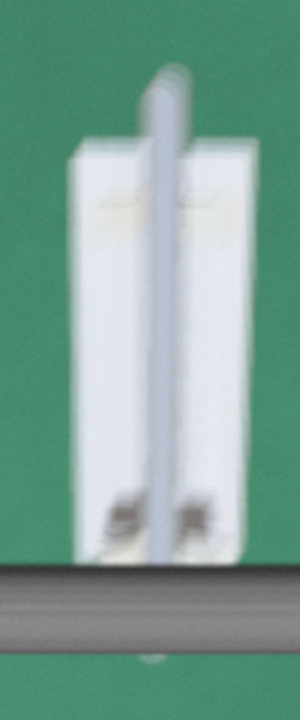

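The picture is motion-blurred because the arm was still settling, so I'll take another.

```bash
python3 - <<'E'
from h import *
s=status.get_state();print(s['eef_pos'],s['ee_rot'],s['qd'])
save('wrist','w3');zoom('w3','w3z',270,60,100,240,3)
s=status.get_state();print(s['eef_pos'],s['ee_rot'],s['qd'])
E
```

```text
[0.46934388 0.22583308 0.29847582] [ 1.20949649  1.5674748  -2.37927025] [ 0.06053169 -0.00352747 -0.00043705 -0.01662175 -0.04817524 -0.12276793]
[0.46877482 0.22736563 0.29906581] [ 1.17032955  1.56749196 -2.42053528] [ 0.05079121 -0.01101767  0.02896837  0.00437541 -0.01859616 -0.06713878]
```

View pics/w3z.png

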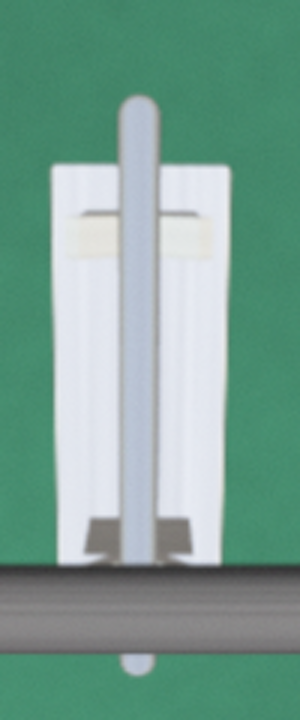

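```bash
python3 - <<'E'
from h import *
s=dict(status.get_state());s0=dict(s);s0['eef_pos']=np.array([0.46934388,0.22583308,0.29847582]);s0['ee_rot']=np.array([1.20949649,1.5674748,-2.37927025])
C=cam('wrist',s0)
p=plane(C,[(315.8,97.5),(315.6,277.5)],.046);print(p,np.degrees(np.arctan2(*(p[1]-p[0])[[1,0]])),p.mean(0),np.linalg.norm(p[1]-p[0]))
M=R.from_euler('xyz',s['ee_rot']).as_matrix();print(s['t'],s['eef_pos'],M.round(3),np.degrees(np.arctan2(M[1,2],M[0,2])))
E
```

```text
[[0.54303933 0.19331436 0.046     ]
 [0.41712119 0.25458211 0.046     ]] 154.05392611260794 [0.48008026 0.22394823 0.046     ] 0.14003254503203247
1.55 [0.46877482 0.22736563 0.29906581] [[-0.002 -0.434 -0.901]
 [-0.002 -0.901  0.434]
 [-1.     0.003  0.001]] 154.25848791933586
```

Request:
apply_moves(
  commands=[
    {"dx":1,"dy":-0.5,"dz":-30,"spin":0,"hand":0},
    {"dx":0,"dy":0,"dz":-30,"spin":0,"hand":0},
    {"dx":0,"dy":0,"dz":-20,"spin":0,"hand":0},
    {"dx":0,"dy":0,"dz":-10,"spin":0,"hand":0},
    {"dx":0,"dy":0,"dz":-5,"spin":0,"hand":0},
  ],
)

```text
t: 2.17
eef_pos: [0.4693, 0.2305, 0.2055]
ee_rot: [1.781, 1.571, -1.806]
force: [-0.5, -0.8, -0.3]
width: 0.0878
```

Request:
apply_moves(
  commands=[
    {"dx":0,"dy":0,"dz":0,"spin":0,"hand":0.5},
    {"dx":0,"dy":0,"dz":0,"spin":0,"hand":0.8},
    {"dx":0,"dy":0,"dz":0,"spin":0,"hand":1},
    {"dx":0,"dy":0,"dz":0,"spin":0,"hand":1},
    {"dx":0,"dy":0,"dz":0,"spin":0,"hand":1},
  ],
)

```text
t: 2.8
eef_pos: [0.4693, 0.2302, 0.2058]
ee_rot: [-1.867, 1.57, 0.829]
force: [-0.3, -0.2, -0.8]
width: 0.0434
```

```bash
python3 - <<'E'
from h import *
s=status.get_state();print(s)
M=R.from_euler('xyz',s['ee_rot']).as_matrix();print(M.round(3),np.degrees(np.arctan2(M[1,2],M[0,2])))
save('wrist','w4');zoom('w4','w4z',200,60,240,240,3)
E
```

```text
{'t': 2.8, 'q': array([ 8.31823965e-01,  3.32197248e-01, -5.62907713e-01,  1.44015551e-06,
       -6.75349412e-01,  2.93231954e-01]), 'qd': array([ 0.00059713,  0.00124869, -0.00193343,  0.00041711,  0.00152217,
        0.00152578]), 'joint_efforts': array([ 4.56170106e-03, -4.64778435e+01,  1.95719576e+01,  4.64622483e+00,
        5.81352529e-02, -1.82257336e-04]), 'eef_pos': array([0.46925131, 0.23020866, 0.20583318]), 'ee_rot': array([-1.86666233,  1.57045437,  0.82919104]), 'force': array([-0.33926982, -0.22132043, -0.7932036 ]), 'moment': array([ 0.01070058,  0.05114016, -0.01910641]), 'width': 0.04342473231996054}
[[ 0.    -0.431 -0.902]
 [ 0.    -0.902  0.431]
 [-1.    -0.    -0.   ]] 154.46101930639497
```

View pics/w4.png

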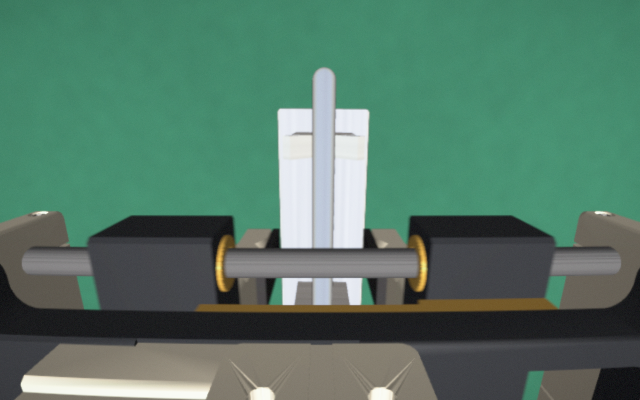

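The wrist view shows the fingers straddling the bar, which lies at column 323 with its tip at (324,75), and still closing at 43 mm opening.

Request:
apply_moves(
  commands=[
    {"dx":0,"dy":0,"dz":0,"spin":0,"hand":1},
    {"dx":0,"dy":0,"dz":0,"spin":0,"hand":1},
    {"dx":0,"dy":0,"dz":0,"spin":0,"hand":1},
    {"dx":0,"dy":0,"dz":0,"spin":0,"hand":1},
    {"dx":0,"dy":0,"dz":0,"spin":0,"hand":1},
  ],
)

```text
t: 3.48
eef_pos: [0.4691, 0.2299, 0.2056]
ee_rot: [1.29, 1.57, -2.298]
force: [-0.0, -1.9, 1.7]
width: 0.0087
```

```bash
python3 - <<'E'
from h import *
s=status.get_state()
for k in('t','eef_pos','ee_rot','force','moment','width'):print(k,s[k])
save('wrist','w5');C=cam('wrist',s)
M=R.from_euler('xyz',s['ee_rot']).as_matrix()
print('axis px',proj(C,[s['eef_pos']+M@[.159,0,-.063+i] for i in (-.005,0,.03)]))
E
```

```text
t 3.475
eef_pos [0.46905543 0.22990929 0.20558828]
ee_rot [ 1.28976061  1.57003657 -2.29761288]
force [-0.04692292 -1.91638741  1.67394267]
moment [-0.78897835  0.21764556 -0.03609704]
width 0.008658645463444914
axis px [[320.3429567  113.7606406 ]
 [320.35427643 125.65823472]
 [320.41977305 193.18201517]]
```

View pics/w5.png

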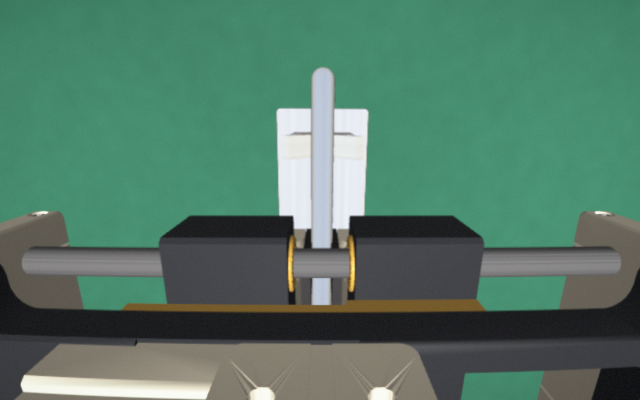

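The bar is gripped. Its tip at (322,70) puts the grasp 12 mm outward of the bar's middle, as planned. Next I lift it and carry it to the stand.

Request:
apply_moves(
  commands=[
    {"dx":0,"dy":0,"dz":10,"spin":0,"hand":1},
    {"dx":0,"dy":0,"dz":15,"spin":0,"hand":1},
    {"dx":0,"dy":0,"dz":15,"spin":0,"hand":1},
    {"dx":12,"dy":-17,"dz":0,"spin":-7,"hand":1},
    {"dx":12,"dy":-17,"dz":0,"spin":-7,"hand":1},
  ],
)

```text
t: 4.15
eef_pos: [0.4936, 0.1962, 0.2472]
ee_rot: [-1.709, 1.569, 0.74]
force: [-0.5, 0.4, -1.4]
width: 0.0083
```

Request:
apply_moves(
  commands=[
    {"dx":12,"dy":-17,"dz":0,"spin":-7,"hand":1},
    {"dx":12,"dy":-17,"dz":0,"spin":-7,"hand":1},
    {"dx":12,"dy":-17,"dz":0,"spin":-7,"hand":1},
    {"dx":12,"dy":-17,"dz":0,"spin":-7,"hand":1},
    {"dx":12,"dy":-17,"dz":0,"spin":-7,"hand":1},
  ],
)

```text
t: 4.78
eef_pos: [0.5538, 0.1108, 0.2469]
ee_rot: [-1.321, 1.569, 0.516]
force: [-0.3, -0.1, -0.4]
width: 0.0086
```

Request:
apply_moves(
  commands=[
    {"dx":12,"dy":-17,"dz":0,"spin":-7,"hand":1},
    {"dx":12,"dy":-17,"dz":0,"spin":-7,"hand":1},
    {"dx":12,"dy":-17,"dz":0,"spin":-7,"hand":1},
    {"dx":0,"dy":0,"dz":0,"spin":0,"hand":1},
    {"dx":0,"dy":0,"dz":0,"spin":0,"hand":1},
  ],
)

```text
t: 5.4
eef_pos: [0.5891, 0.0604, 0.2463]
ee_rot: [-0.859, 1.57, 0.617]
force: [-0.1, -0.1, -1.6]
width: 0.0086
```

```bash
python3 - <<'E'
from h import *
s=status.get_state()
for k in('t','eef_pos','ee_rot','force','moment','width','qd'):print(k,s[k])
M=R.from_euler('xyz',s['ee_rot']).as_matrix();print(M.round(3),np.degrees(np.arctan2(M[1,2],M[0,2])))
save('wrist','w6');C=cam('wrist',s)
o=np.array([.5744,-.1041,0])
print(proj(C,[o+[0,0,.1],o+[0,0,.298],o+[.04*np.cos(1.475),.04*np.sin(1.475),.085],o+[.04*np.cos(1.475),.04*np.sin(1.475),.1]]))
E
```

```text
t 5.4
eef_pos [0.58905955 0.06037346 0.24626374]
ee_rot [-0.85877941  1.57013975  0.61698351]
force [-0.12527583 -0.14787462 -1.56784781]
moment [ 0.07929043 -0.01153716  0.05005921]
width 0.008566210735870798
qd [ 0.01053667 -0.00054026 -0.00611431  0.0009404   0.00375901 -0.00261166]
[[ 0.001 -0.995  0.095]
 [ 0.     0.095  0.995]
 [-1.    -0.     0.   ]] 84.55499299251073
[[ 318.24465154 -179.56203189]
 [ 325.07804763  460.6878418 ]
 [ 318.71229919  -32.1479109 ]
 [ 318.35350236  -51.45836654]]
```

View pics/w6.png

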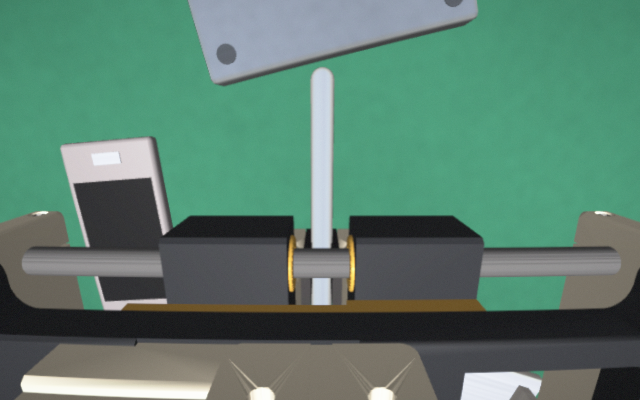

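The wrist view shows the bar at column 322 with its tip at v=69. Also in view are the stand plate corner at (213,82), phone2 on the left, and a plate screw at (227,54). I'll move inward so the hole comes into view.

Request:
apply_moves(
  commands=[
    {"dx":-1,"dy":-10,"dz":0,"spin":0,"hand":1},
    {"dx":-1,"dy":-10,"dz":0,"spin":0,"hand":1},
    {"dx":-1,"dy":-8,"dz":0,"spin":0,"hand":1},
    {"dx":0,"dy":0,"dz":0,"spin":0,"hand":1},
    {"dx":0,"dy":0,"dz":0,"spin":0,"hand":1},
  ],
)

```text
t: 6.08
eef_pos: [0.5863, 0.0321, 0.2457]
ee_rot: [-1.092, 1.571, 0.382]
force: [0.0, 0.1, -0.4]
width: 0.0084
```

```bash
python3 - <<'E'
from h import *
s=status.get_state()
for k in('t','eef_pos','ee_rot','force'):print(k,s[k])
save('wrist','w7');zoom('w7','w7z',210,0,220,150,3)
E
```

```text
t 6.075
eef_pos [0.58627064 0.03209255 0.24568003]
ee_rot [-1.09234553  1.57068884  0.38154703]
force [ 0.003538    0.05842863 -0.44315887]
```

View pics/w7z.png

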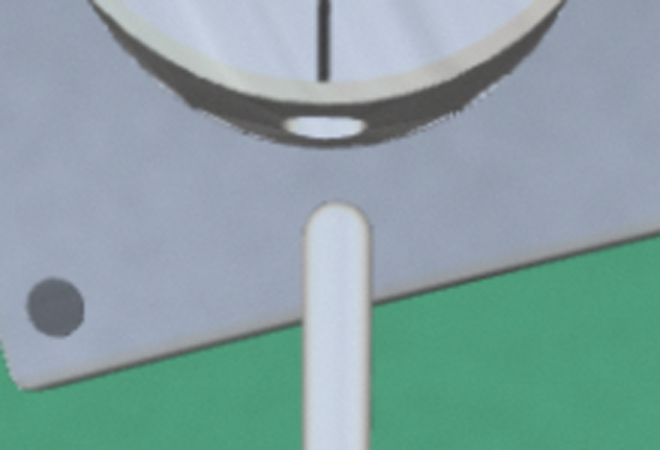

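The zoom shows the scribed line and the hole dead ahead: hole at pixel (318,42), bar axis at column 321.7. So the bar sits about 1.6 mm to one side. I'll shift and lower it, then start the insertion.

Request:
apply_moves(
  commands=[
    {"dx":1.6,"dy":0,"dz":-1.3,"spin":0,"hand":1},
    {"dx":0,"dy":0,"dz":0,"spin":0,"hand":1},
    {"dx":-0.5,"dy":-5,"dz":0,"spin":0,"hand":1},
    {"dx":-0.5,"dy":-5,"dz":0,"spin":0,"hand":1},
    {"dx":-0.2,"dy":-2,"dz":0,"spin":0,"hand":1},
  ],
)

```text
t: 6.75
eef_pos: [0.5865, 0.0197, 0.2444]
ee_rot: [1.574, 1.571, 3.048]
force: [-0.2, 0.3, -0.8]
width: 0.0093
```

```bash
cat >> h.py <<'E'
AX=np.array([.5744,-.1041])
def st():
  s=status.get_state();M=R.from_euler('xyz',s['ee_rot']).as_matrix();p=s['eef_pos'];r=p[:2]-AX;F=s['force']
  t=r[0]*F[1]-r[1]*F[0]+s['moment'][2];n=np.hypot(*r);u=r/n
  print('t %.2f pos'%s['t'],p.round(4),'r %.4f th %.2f zdir %.2f'%(n,np.degrees(np.arctan2(r[1],r[0])),np.degrees(np.arctan2(M[1,2],M[0,2]))),'F',F.round(2),'Frad %.2f Ftan %.2f'%(F[:2]@u,F[1]*u[0]-F[0]*u[1]),'M',s['moment'].round(3),'torque %.3f'%t,'w %.4f'%s['width'])
  return s
E
python3 - <<'E'
from h import *
st();save('wrist','w8');zoom('w8','w8z',210,0,220,150,3)
E
```

```text
t 6.75 pos [0.5865 0.0197 0.2444] r 0.1244 th 84.41 zdir 84.44 F [-0.19  0.34 -0.8 ] Frad 0.32 Ftan 0.22 M [ 0.109 -0.052  0.012] torque 0.040 w 0.0093
```

View pics/w8z.png

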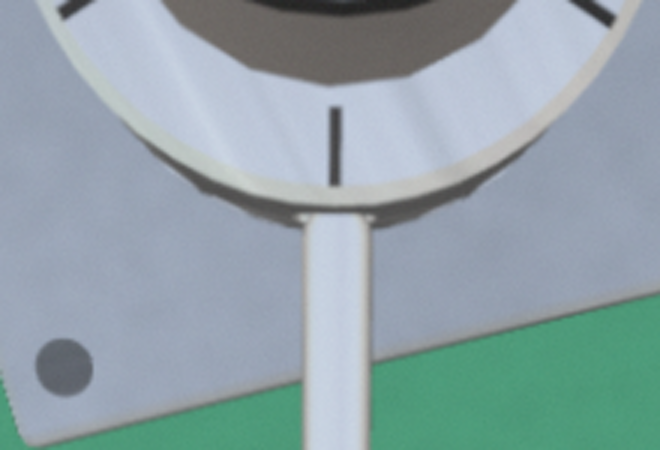

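In the zoom the bar tip is entering the hole. The line is at x=335 and the bar at 336, so they are aligned, with no contact force. I'll push it in.

Request:
apply_moves(
  commands=[
    {"dx":-0.4,"dy":-4,"dz":0,"spin":0,"hand":1},
    {"dx":-0.4,"dy":-4,"dz":0,"spin":0,"hand":1},
    {"dx":-0.4,"dy":-4,"dz":0,"spin":0,"hand":1},
    {"dx":-0.4,"dy":-4,"dz":0,"spin":0,"hand":1},
    {"dx":-0.1,"dy":-1,"dz":0,"spin":0,"hand":1},
  ],
)

```text
t: 7.42
eef_pos: [0.5849, 0.0029, 0.2444]
ee_rot: [-1.219, 1.571, 0.255]
force: [1.0, 0.5, -0.2]
width: 0.009
```

```bash
python3 - <<'E'
from h import *
st();save('wrist','w9');zoom('w9','w9z',170,0,300,220,2.6)
E
```

```text
t 7.42 pos [0.5849 0.0029 0.2444] r 0.1075 th 84.38 zdir 84.45 F [ 1.    0.52 -0.15] Frad 0.62 Ftan -0.94 M [ 0.195 -0.083  0.046] torque -0.055 w 0.0090
```

View pics/w9z.png

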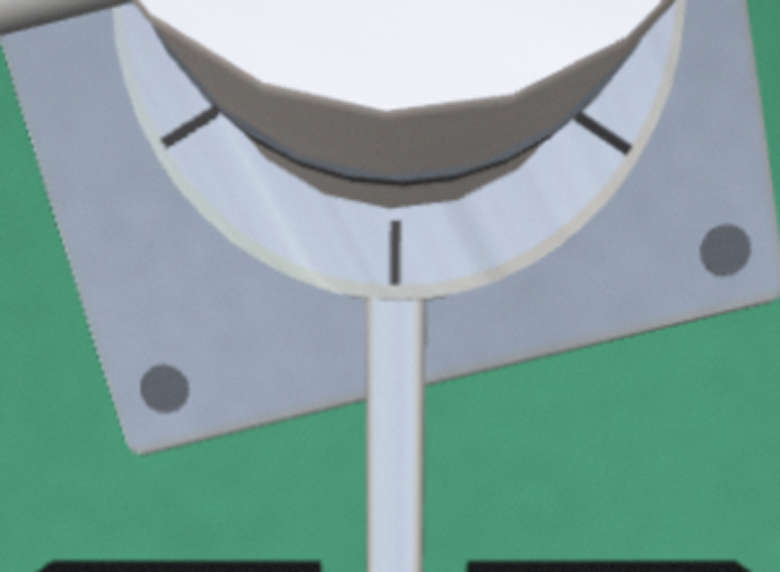

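The bar is about 20 mm into the hole and lined up with the scribe. I'll work out the arc steps next.

```bash
cat >> h.py <<'E'
def arc(th0,dth,n,r=.1075):
  a=np.radians(th0+dth*np.arange(n+1));P=np.c_[np.cos(a),np.sin(a)]*r*1000
  for i in range(n):print('->%.1f'%(th0+dth*(i+1)),(P[i+1]-P[i]).round(1),'dz %.2f'%(.95*np.radians(dth)))
E
python3 - <<'E'
from h import *
arc(84.4,5,24)
E
```

```text
->89.4 [-9.4  0.5] dz 0.08
->94.4 [-9.4 -0.3] dz 0.08
->99.4 [-9.3 -1.1] dz 0.08
->104.4 [-9.2 -1.9] dz 0.08
->109.4 [-9.  -2.7] dz 0.08
->114.4 [-8.7 -3.5] dz 0.08
->119.4 [-8.4 -4.2] dz 0.08
->124.4 [-8. -5.] dz 0.08
->129.4 [-7.5 -5.6] dz 0.08
->134.4 [-7.  -6.3] dz 0.08
->139.4 [-6.4 -6.8] dz 0.08
->144.4 [-5.8 -7.4] dz 0.08
->149.4 [-5.1 -7.9] dz 0.08
->154.4 [-4.4 -8.3] dz 0.08
->159.4 [-3.7 -8.6] dz 0.08
->164.4 [-2.9 -8.9] dz 0.08
->169.4 [-2.1 -9.1] dz 0.08
->174.4 [-1.3 -9.3] dz 0.08
->179.4 [-0.5 -9.4] dz 0.08
->184.4 [ 0.3 -9.4] dz 0.08
->189.4 [ 1.1 -9.3] dz 0.08
->194.4 [ 1.9 -9.2] dz 0.08
->199.4 [ 2.7 -9. ] dz 0.08
->204.4 [ 3.5 -8.7] dz 0.08
```

Request:
apply_moves(
  commands=[
    {"dx":-9.4,"dy":0.5,"dz":0.1,"spin":5,"hand":1},
    {"dx":-9.4,"dy":-0.3,"dz":0.1,"spin":5,"hand":1},
    {"dx":-9.3,"dy":-1.1,"dz":0.1,"spin":5,"hand":1},
    {"dx":-9.2,"dy":-1.9,"dz":0,"spin":5,"hand":1},
    {"dx":-9.0,"dy":-2.7,"dz":0.1,"spin":5,"hand":1},
  ],
)

```text
t: 8.1
eef_pos: [0.5396, -0.0017, 0.2454]
ee_rot: [-1.671, 1.567, 0.244]
force: [4.0, 1.0, -1.0]
width: 0.0085
```

```bash
python3 - <<'E'
from h import *
st();save('wrist','w10');zoom('w10','w10z',170,0,300,220,2.6)
E
```

```text
t 8.10 pos [ 0.5396 -0.0017  0.2454] r 0.1081 th 108.77 zdir 109.70 F [ 4.02  1.04 -1.05] Frad -0.31 Ftan -4.14 M [ 0.407 -1.394  0.233] torque -0.214 w 0.0085
```

View pics/w10z.png

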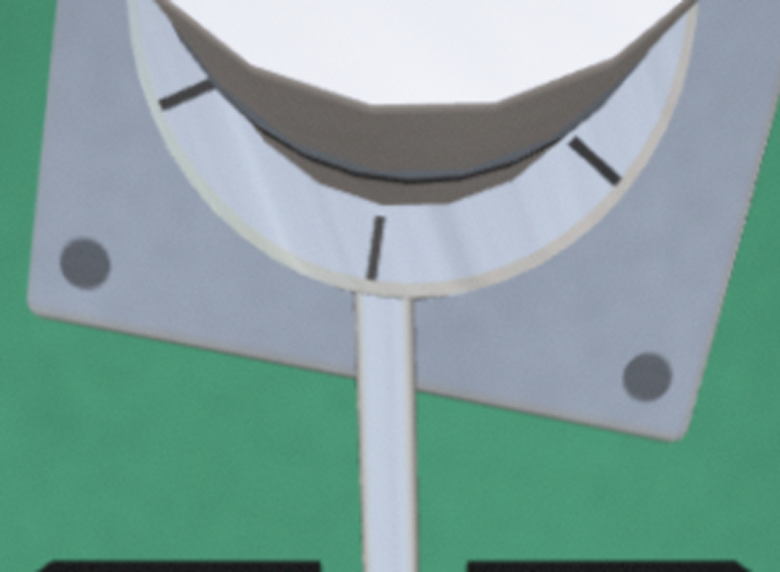

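The collar is turning with the bar, which has yawed slightly in the grip, and the torque of 0.21 N m matches the free-running figure. I'll continue the arc.

Request:
apply_moves(
  commands=[
    {"dx":-8.7,"dy":-3.5,"dz":0.1,"spin":5,"hand":1},
    {"dx":-8.4,"dy":-4.2,"dz":0.1,"spin":5,"hand":1},
    {"dx":-8.0,"dy":-5.0,"dz":0.1,"spin":5,"hand":1},
    {"dx":-7.5,"dy":-5.6,"dz":0,"spin":5,"hand":1},
    {"dx":-7.0,"dy":-6.3,"dz":0.1,"spin":5,"hand":1},
  ],
)

```text
t: 8.78
eef_pos: [0.4996, -0.0262, 0.2455]
ee_rot: [-1.805, 1.568, 0.544]
force: [2.2, 5.8, -1.0]
width: 0.0087
```

```bash
python3 -c "
from h import *
st()"
```

```text
t 8.78 pos [ 0.4996 -0.0262  0.2455] r 0.1080 th 133.81 zdir 134.60 F [ 2.21  5.77 -0.96] Frad 2.63 Ftan -5.59 M [ 1.892 -0.551  0.282] torque -0.322 w 0.0087
```

Request:
apply_moves(
  commands=[
    {"dx":-6.4,"dy":-6.8,"dz":0.1,"spin":5,"hand":1},
    {"dx":-5.8,"dy":-7.4,"dz":0.1,"spin":5,"hand":1},
    {"dx":-5.1,"dy":-7.9,"dz":0.1,"spin":5,"hand":1},
    {"dx":-4.4,"dy":-8.3,"dz":0,"spin":5,"hand":1},
    {"dx":-3.7,"dy":-8.6,"dz":0.1,"spin":5,"hand":1},
  ],
)

```text
t: 9.4
eef_pos: [0.4736, -0.0655, 0.2456]
ee_rot: [-1.496, 1.57, 1.289]
force: [-0.5, 5.2, -0.5]
width: 0.0088
```

```bash
python3 - <<'E'
from h import *
st();save('wrist','w11');zoom('w11','w11z',170,0,300,220,2.6)
E
```

```text
t 9.40 pos [ 0.4736 -0.0655  0.2456] r 0.1079 th 159.04 zdir 159.58 F [-0.55  5.2  -0.53] Frad 2.37 Ftan -4.66 M [1.912 0.046 0.353] torque -0.150 w 0.0088
```

View pics/w11z.png

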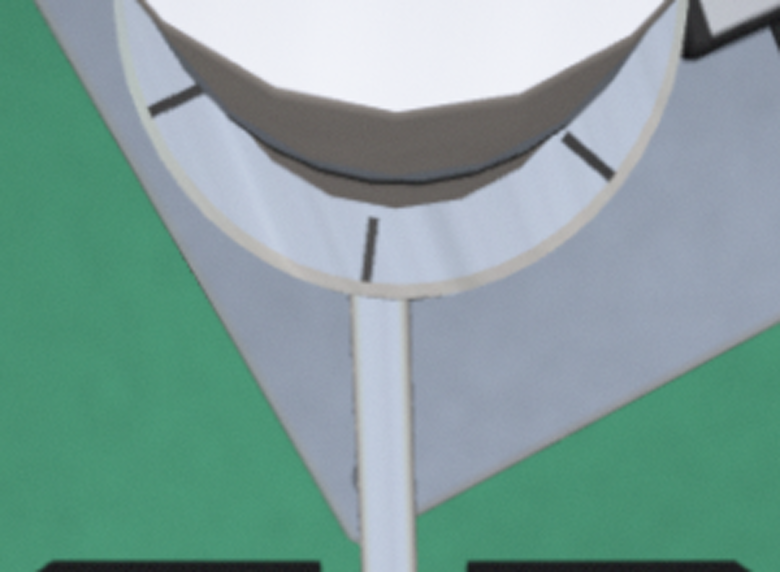

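Request:
apply_moves(
  commands=[
    {"dx":-2.9,"dy":-8.9,"dz":0.1,"spin":5,"hand":1},
    {"dx":-2.1,"dy":-9.1,"dz":0.1,"spin":5,"hand":1},
    {"dx":-1.3,"dy":-9.3,"dz":0.1,"spin":5,"hand":1},
    {"dx":-0.5,"dy":-9.4,"dz":0,"spin":5,"hand":1},
    {"dx":0,"dy":0,"dz":0,"spin":0,"hand":1},
  ],
)

```text
t: 10.07
eef_pos: [0.4667, -0.1025, 0.2457]
ee_rot: [-0.543, 1.57, 2.587]
force: [-1.2, 4.9, -1.1]
width: 0.0088
```

```bash
python3 -c "
from h import *
st()"
```

```text
t 10.07 pos [ 0.4667 -0.1025  0.2457] r 0.1077 th 179.14 zdir 179.29 F [-1.25  4.91 -1.08] Frad 1.32 Ftan -4.89 M [1.855 0.386 0.338] torque -0.188 w 0.0088
```

Request:
apply_moves(
  commands=[
    {"dx":0.3,"dy":-9.4,"dz":0.1,"spin":5,"hand":1},
    {"dx":1.1,"dy":-9.3,"dz":0.1,"spin":5,"hand":1},
    {"dx":0,"dy":0,"dz":0,"spin":0,"hand":1},
    {"dx":0,"dy":0,"dz":0,"spin":0,"hand":1},
    {"dx":0,"dy":0,"dz":0,"spin":0,"hand":1},
  ],
)

```text
t: 10.7
eef_pos: [0.4681, -0.121, 0.246]
ee_rot: [-0.219, 1.57, 3.086]
force: [-1.6, 4.4, -0.8]
width: 0.0086
```

```bash
python3 - <<'E'
from h import *
st();save('wrist','w12');zoom('w12','w12z',170,0,300,220,2.6);st();save('scene','s12');zoom('s12','s12z',220,120,160,120,5)
E
```

```text
t 10.70 pos [ 0.4681 -0.121   0.246 ] r 0.1076 th -170.97 zdir -170.64 F [-1.56  4.42 -0.78] Frad 0.84 Ftan -4.61 M [1.504 0.565 0.274] torque -0.223 w 0.0086
t 10.75 pos [ 0.4681 -0.121   0.246 ] r 0.1076 th -170.96 zdir -170.61 F [-0.98  3.76 -0.61] Frad 0.38 Ftan -3.87 M [1.557 0.591 0.319] torque -0.097 w 0.0088
```

View pics/w12z.png

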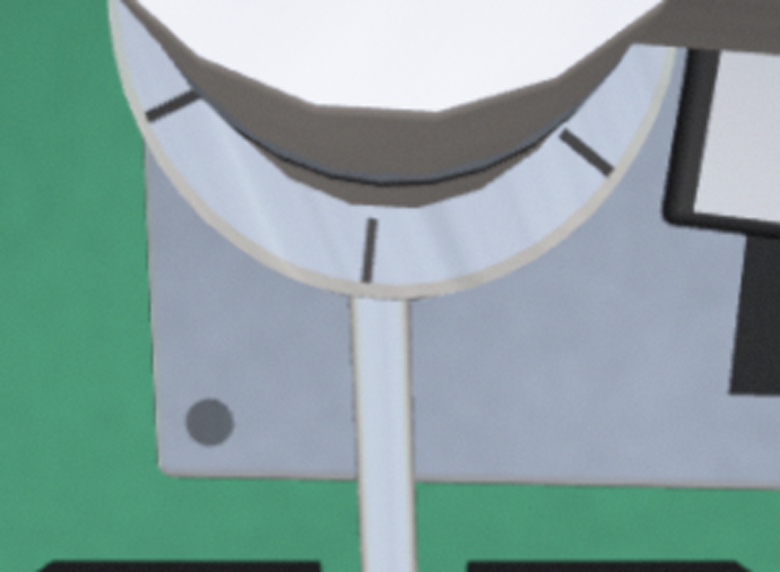

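View pics/s12z.png

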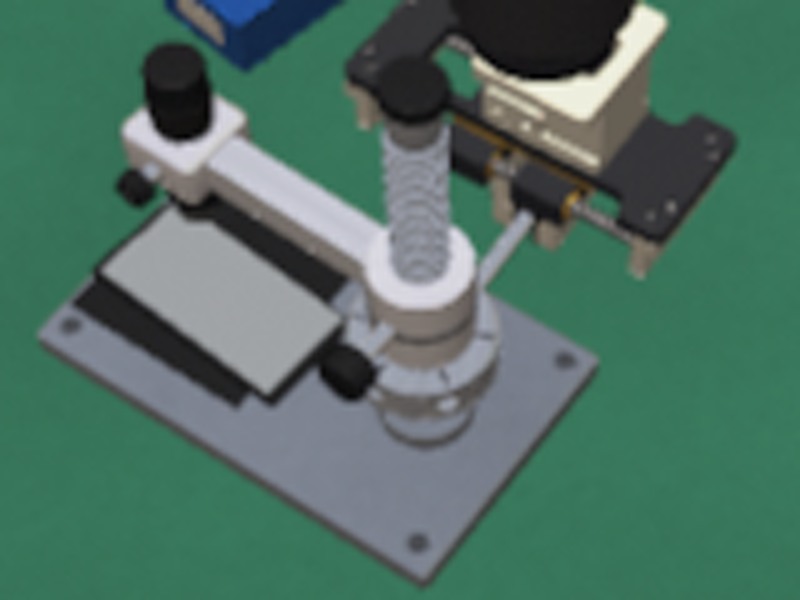

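Still free at 105° of hand travel; the scene view shows the hand well clear of the boom and column. I'll go on to about 204°.

Request:
apply_moves(
  commands=[
    {"dx":1.9,"dy":-9.2,"dz":0.1,"spin":5,"hand":1},
    {"dx":2.7,"dy":-9.0,"dz":0.1,"spin":5,"hand":1},
    {"dx":3.5,"dy":-8.7,"dz":0,"spin":5,"hand":1},
    {"dx":0,"dy":0,"dz":0,"spin":0,"hand":1},
    {"dx":0,"dy":0,"dz":0,"spin":0,"hand":1},
  ],
)

```text
t: 11.42
eef_pos: [0.4762, -0.148, 0.2462]
ee_rot: [-0.315, 1.571, -3.032]
force: [-2.0, 4.3, -0.8]
width: 0.009
```

```bash
python3 - <<'E'
from h import *
st();save('wrist','w13');zoom('w13','w13z',170,0,300,220,2.6);st();
E
```

```text
t 11.43 pos [ 0.4762 -0.148   0.2462] r 0.1076 th -155.90 zdir -155.67 F [-1.97  4.26 -0.78] Frad 0.06 Ftan -4.70 M [1.314 0.489 0.265] torque -0.241 w 0.0090
t 11.47 pos [ 0.4762 -0.148   0.2462] r 0.1076 th -155.92 zdir -155.64 F [-1.4   3.55 -0.47] Frad -0.17 Ftan -3.82 M [1.317 0.513 0.296] torque -0.115 w 0.0085
```

View pics/w13z.png

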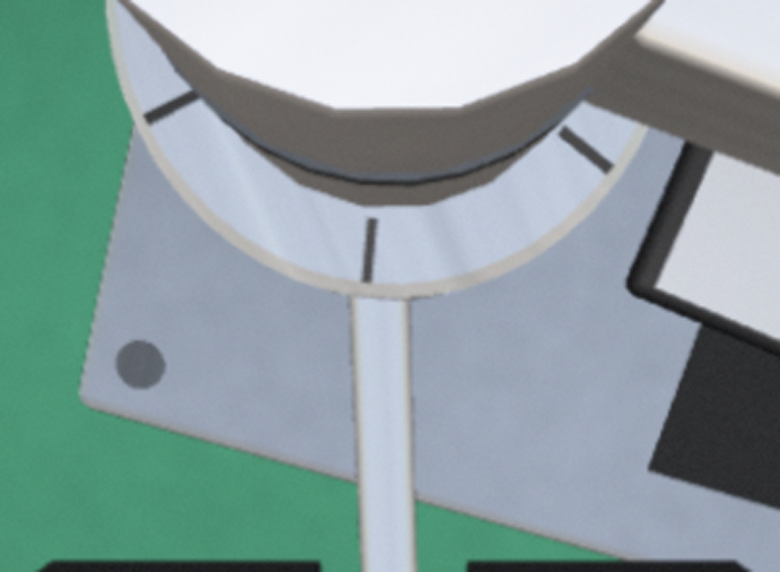

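The collar has turned about 115° with no contact. I'll ease back to relax the bar before withdrawing.

Request:
apply_moves(
  commands=[
    {"dx":-1.1,"dy":2.6,"dz":0,"spin":-1.5,"hand":1},
    {"dx":-1.1,"dy":2.6,"dz":0,"spin":-1.5,"hand":1},
    {"dx":0,"dy":0,"dz":0,"spin":0,"hand":1},
    {"dx":0,"dy":0,"dz":0,"spin":0,"hand":1},
    {"dx":0,"dy":0,"dz":0,"spin":0,"hand":1},
  ],
)

```text
t: 12.1
eef_pos: [0.4742, -0.143, 0.2463]
ee_rot: [2.762, 1.571, -0.005]
force: [-0.6, 2.2, -0.7]
width: 0.0087
```

```bash
python3 - <<'E'
from h import *
st();save('wrist','w14');zoom('w14','w14z',170,0,300,220,2.6);st();
E
```

```text
t 12.10 pos [ 0.4742 -0.143   0.2463] r 0.1075 th -158.77 zdir -158.53 F [-0.57  2.2  -0.68] Frad -0.27 Ftan -2.25 M [0.577 0.196 0.126] torque -0.116 w 0.0087
t 12.15 pos [ 0.4742 -0.143   0.2463] r 0.1075 th -158.77 zdir -158.53 F [-0.47  2.32 -1.47] Frad -0.41 Ftan -2.34 M [0.608 0.137 0.136] torque -0.115 w 0.0087
```

View pics/w14z.png

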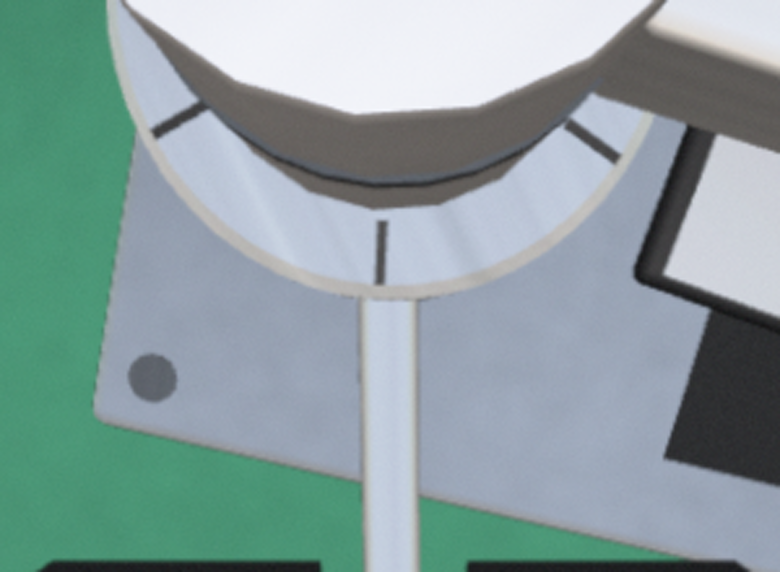

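The line is nearly vertical in the view but still slightly left of the bar. I'll back off a bit more and then withdraw along about 200°.

Request:
apply_moves(
  commands=[
    {"dx":-1.0,"dy":2.6,"dz":0,"spin":-1.5,"hand":1},
    {"dx":0,"dy":0,"dz":0,"spin":0,"hand":1},
    {"dx":-5.6,"dy":-2,"dz":0,"spin":0,"hand":1},
    {"dx":-11.3,"dy":-4.1,"dz":0,"spin":0,"hand":1},
    {"dx":-16.9,"dy":-6.2,"dz":0,"spin":0,"hand":1},
  ],
)

```text
t: 12.78
eef_pos: [0.4382, -0.1531, 0.2461]
ee_rot: [-0.222, 1.57, -3.015]
force: [-0.8, 0.1, -1.1]
width: 0.009
```

```bash
python3 - <<'E'
from h import *
st();save('wrist','w15');zoom('w15','w15z',170,0,300,220,2.6);st();
P=lambda t,r:AX*1000+1000*r*np.array([np.cos(np.radians(t)),np.sin(np.radians(t))])
print(P(79.5,.140),P(79.5,.2),P(140,.2))
E
```

```text
t 12.78 pos [ 0.4382 -0.1531  0.2461] r 0.1447 th -160.21 zdir -160.03 F [-0.78  0.13 -1.08] Frad 0.69 Ftan -0.39 M [-0.057  0.043  0.031] torque -0.026 w 0.0090
t 12.82 pos [ 0.4357 -0.1536  0.2459] r 0.1473 th -160.36 zdir -160.10 F [-4.33  0.29 -2.22] Frad 3.98 Ftan -1.73 M [-0.155  0.687  0.034] torque -0.221 w 0.0087
[599.91297357  33.55568706] [610.8471051   92.55098151] [421.19111138  24.45752194]
```

View pics/w15z.png

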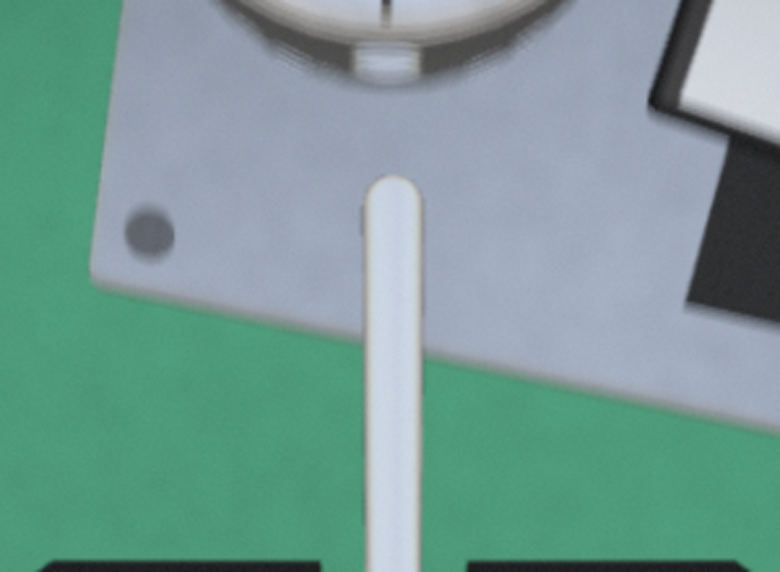

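The bar came out cleanly and hasn't slipped: tip at v≈67, same as before. I'll swing back around to the hole at about 79.5°.

```bash
python3 - <<'E'
from h import *
st();arc(199.8,-8,15,.1435)
E
```

```text
t 12.82 pos [ 0.4357 -0.1536  0.2459] r 0.1473 th -160.36 zdir -160.10 F [-4.33  0.29 -2.22] Frad 3.98 Ftan -1.73 M [-0.155  0.687  0.034] torque -0.221 w 0.0087
->191.8 [-5.5 19.3] dz -0.13
->183.8 [-2.7 19.8] dz -0.13
->175.8 [ 0.1 20. ] dz -0.13
->167.8 [ 2.9 19.8] dz -0.13
->159.8 [ 5.6 19.2] dz -0.13
->151.8 [ 8.2 18.3] dz -0.13
->143.8 [10.7 16.9] dz -0.13
->135.8 [12.9 15.3] dz -0.13
->127.8 [14.9 13.3] dz -0.13
->119.8 [16.6 11.1] dz -0.13
->111.8 [18.   8.7] dz -0.13
->103.8 [19.1  6.1] dz -0.13
->95.8 [19.7  3.4] dz -0.13
->87.8 [20.   0.6] dz -0.13
->79.8 [19.9 -2.2] dz -0.13
```

Request:
apply_moves(
  commands=[
    {"dx":-5.5,"dy":19.3,"dz":0,"spin":-8,"hand":1},
    {"dx":-2.7,"dy":19.8,"dz":0,"spin":-8,"hand":1},
    {"dx":0.1,"dy":20,"dz":0,"spin":-8,"hand":1},
    {"dx":2.9,"dy":19.8,"dz":0,"spin":-8,"hand":1},
    {"dx":5.6,"dy":19.2,"dz":0,"spin":-8,"hand":1},
  ],
)

```text
t: 13.45
eef_pos: [0.4388, -0.0546, 0.2464]
ee_rot: [-1.655, 1.571, 1.132]
force: [-0.1, 0.1, -0.5]
width: 0.0083
```

Request:
apply_moves(
  commands=[
    {"dx":8.2,"dy":18.3,"dz":0,"spin":-8,"hand":1},
    {"dx":10.7,"dy":16.9,"dz":0,"spin":-8,"hand":1},
    {"dx":12.9,"dy":15.3,"dz":0,"spin":-8,"hand":1},
    {"dx":14.9,"dy":13.3,"dz":0,"spin":-8,"hand":1},
    {"dx":16.6,"dy":11.1,"dz":0,"spin":-8,"hand":1},
  ],
)

```text
t: 14.08
eef_pos: [0.5026, 0.0201, 0.2464]
ee_rot: [0.948, 1.571, 3.037]
force: [0.4, -0.1, -0.5]
width: 0.0086
```

Request:
apply_moves(
  commands=[
    {"dx":18,"dy":8.7,"dz":0,"spin":-8,"hand":1},
    {"dx":19.1,"dy":6.1,"dz":0,"spin":-8,"hand":1},
    {"dx":19.7,"dy":3.4,"dz":0,"spin":-8,"hand":1},
    {"dx":20,"dy":0.6,"dz":0,"spin":-8,"hand":1},
    {"dx":19.9,"dy":-2.2,"dz":0,"spin":-8,"hand":1},
  ],
)

```text
t: 14.7
eef_pos: [0.5996, 0.0363, 0.2463]
ee_rot: [1.896, 1.57, -2.996]
force: [0.0, -0.2, -1.2]
width: 0.0088
```

Request:
apply_moves(
  commands=[
    {"dx":-0.4,"dy":-2,"dz":0,"spin":0,"hand":1},
    {"dx":-0.4,"dy":-2,"dz":0,"spin":0,"hand":1},
    {"dx":0,"dy":0,"dz":0,"spin":0,"hand":1},
    {"dx":0,"dy":0,"dz":0,"spin":0,"hand":1},
    {"dx":0,"dy":0,"dz":0,"spin":0,"hand":1},
  ],
)

```text
t: 15.32
eef_pos: [0.5987, 0.033, 0.2464]
ee_rot: [-0.934, 1.571, 0.462]
force: [0.0, 0.9, -1.2]
width: 0.0085
```

```bash
python3 - <<'E'
from h import *
st();save('wrist','w16');zoom('w16','w16z',210,0,220,150,3)
E
```

```text
t 15.32 pos [0.5987 0.033  0.2464] r 0.1392 th 79.93 zdir 80.00 F [ 0.02  0.94 -1.15] Frad 0.93 Ftan 0.15 M [ 0.074 -0.051  0.   ] torque 0.021 w 0.0085
```

View pics/w16z.png

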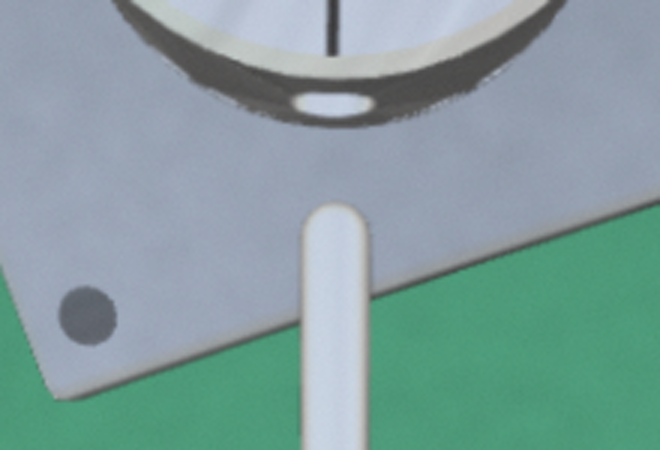

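The hole is at (334,104) in the zoom and the bar axis at 336, so they are aligned within about 0.3 mm. I'll insert along 80°.

Request:
apply_moves(
  commands=[
    {"dx":-0.8,"dy":-4,"dz":0,"spin":0,"hand":1},
    {"dx":-0.7,"dy":-4,"dz":0,"spin":0,"hand":1},
    {"dx":-0.7,"dy":-4,"dz":0,"spin":0,"hand":1},
    {"dx":-0.7,"dy":-4,"dz":0,"spin":0,"hand":1},
    {"dx":0,"dy":0,"dz":0,"spin":0,"hand":1},
  ],
)

```text
t: 16.0
eef_pos: [0.596, 0.0165, 0.2463]
ee_rot: [2.385, 1.571, -2.503]
force: [0.1, -0.4, -1.3]
width: 0.0088
```

Request:
apply_moves(
  commands=[
    {"dx":-0.7,"dy":-4,"dz":0,"spin":0,"hand":1},
    {"dx":-0.7,"dy":-4,"dz":0,"spin":0,"hand":1},
    {"dx":-0.7,"dy":-4,"dz":0,"spin":0,"hand":1},
    {"dx":-0.5,"dy":-3,"dz":0,"spin":0,"hand":1},
    {"dx":0,"dy":0,"dz":0,"spin":0,"hand":1},
  ],
)

```text
t: 16.62
eef_pos: [0.5934, 0.0016, 0.2463]
ee_rot: [2.45, 1.571, -2.438]
force: [-0.5, -0.1, -0.6]
width: 0.0087
```

```bash
python3 - <<'E'
from h import *
st();save('wrist','w17');zoom('w17','w17z',170,0,300,220,2.6);st();arc(80,5,24)
E
```

```text
t 16.62 pos [0.5934 0.0016 0.2463] r 0.1074 th 79.83 zdir 79.95 F [-0.51 -0.11 -0.62] Frad -0.20 Ftan 0.49 M [-0.038 -0.046  0.024] torque 0.076 w 0.0087
t 16.68 pos [0.5934 0.0017 0.2463] r 0.1075 th 79.83 zdir 79.95 F [ 0.38 -0.37 -1.1 ] Frad -0.30 Ftan -0.44 M [-0.018 -0.066  0.006] torque -0.041 w 0.0087
->85.0 [-9.3  1.2] dz 0.08
->90.0 [-9.4  0.4] dz 0.08
->95.0 [-9.4 -0.4] dz 0.08
->100.0 [-9.3 -1.2] dz 0.08
->105.0 [-9.2 -2. ] dz 0.08
->110.0 [-8.9 -2.8] dz 0.08
->115.0 [-8.7 -3.6] dz 0.08
->120.0 [-8.3 -4.3] dz 0.08
->125.0 [-7.9 -5. ] dz 0.08
->130.0 [-7.4 -5.7] dz 0.08
->135.0 [-6.9 -6.3] dz 0.08
->140.0 [-6.3 -6.9] dz 0.08
->145.0 [-5.7 -7.4] dz 0.08
->150.0 [-5.  -7.9] dz 0.08
->155.0 [-4.3 -8.3] dz 0.08
->160.0 [-3.6 -8.7] dz 0.08
->165.0 [-2.8 -8.9] dz 0.08
->170.0 [-2.  -9.2] dz 0.08
->175.0 [-1.2 -9.3] dz 0.08
->180.0 [-0.4 -9.4] dz 0.08
->185.0 [ 0.4 -9.4] dz 0.08
->190.0 [ 1.2 -9.3] dz 0.08
->195.0 [ 2.  -9.2] dz 0.08
->200.0 [ 2.8 -8.9] dz 0.08
```

View pics/w17z.png

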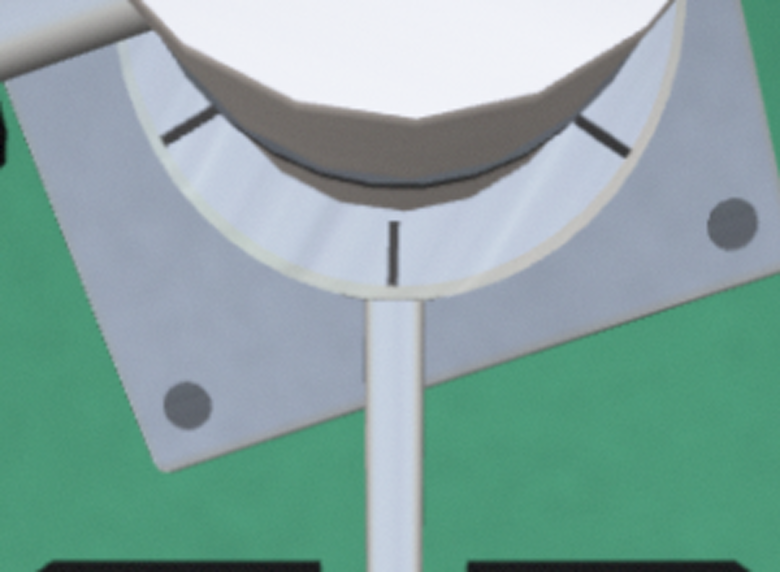

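The bar is seated in the second hole. From here I advance 10° per call and check the torque each time.

Request:
apply_moves(
  commands=[
    {"dx":-4.7,"dy":0.7,"dz":0,"spin":2.5,"hand":1},
    {"dx":-4.6,"dy":0.5,"dz":0.1,"spin":2.5,"hand":1},
    {"dx":-4.7,"dy":0.3,"dz":0,"spin":2.5,"hand":1},
    {"dx":-4.7,"dy":0.1,"dz":0.1,"spin":2.5,"hand":1},
    {"dx":0,"dy":0,"dz":0,"spin":0,"hand":1},
  ],
)

```text
t: 17.3
eef_pos: [0.5756, 0.0038, 0.2471]
ee_rot: [-1.432, 1.568, 0.139]
force: [4.3, 0.2, -1.1]
width: 0.0086
```

```bash
python3 -c "
from h import *
st()"
```

```text
t 17.30 pos [0.5756 0.0038 0.2471] r 0.1079 th 89.38 zdir 90.00 F [ 4.34  0.18 -1.13] Frad 0.23 Ftan -4.34 M [ 0.008 -1.613  0.259] torque -0.209 w 0.0086
```

Request:
apply_moves(
  commands=[
    {"dx":-4.7,"dy":-0.1,"dz":0,"spin":2.5,"hand":1},
    {"dx":-4.7,"dy":-0.3,"dz":0.1,"spin":2.5,"hand":1},
    {"dx":-4.7,"dy":-0.5,"dz":0,"spin":2.5,"hand":1},
    {"dx":-4.6,"dy":-0.7,"dz":0.1,"spin":2.5,"hand":1},
    {"dx":0,"dy":0,"dz":0,"spin":0,"hand":1},
  ],
)

```text
t: 17.92
eef_pos: [0.5567, 0.0023, 0.2471]
ee_rot: [-1.419, 1.569, 0.326]
force: [4.2, 2.3, -0.9]
width: 0.0091
```

```bash
python3 -c "
from h import *
st()"
```

```text
t 17.93 pos [0.5567 0.0023 0.2471] r 0.1079 th 99.43 zdir 99.93 F [ 4.17  2.26 -0.86] Frad 1.55 Ftan -4.49 M [ 0.818 -1.507  0.265] torque -0.219 w 0.0091
```

Request:
apply_moves(
  commands=[
    {"dx":-4.6,"dy":-0.9,"dz":0,"spin":2.5,"hand":1},
    {"dx":-4.6,"dy":-1.1,"dz":0.1,"spin":2.5,"hand":1},
    {"dx":-4.5,"dy":-1.3,"dz":0,"spin":2.5,"hand":1},
    {"dx":-4.4,"dy":-1.5,"dz":0.1,"spin":2.5,"hand":1},
    {"dx":0,"dy":0,"dz":0,"spin":0,"hand":1},
  ],
)

```text
t: 18.55
eef_pos: [0.5384, -0.0025, 0.2471]
ee_rot: [-1.401, 1.569, 0.517]
force: [4.1, 4.6, -1.8]
width: 0.0087
```

```bash
python3 -c "
from h import *
st()"
```

```text
t 18.55 pos [ 0.5384 -0.0025  0.2471] r 0.1078 th 109.50 zdir 109.89 F [ 4.1   4.6  -1.84] Frad 2.97 Ftan -5.40 M [ 1.602 -1.118  0.263] torque -0.318 w 0.0087
```

Request:
apply_moves(
  commands=[
    {"dx":-4.4,"dy":-1.7,"dz":0,"spin":2.5,"hand":1},
    {"dx":-4.3,"dy":-1.9,"dz":0.1,"spin":2.5,"hand":1},
    {"dx":-4.2,"dy":-2.1,"dz":0,"spin":2.5,"hand":1},
    {"dx":-4.1,"dy":-2.2,"dz":0.1,"spin":2.5,"hand":1},
    {"dx":0,"dy":0,"dz":0,"spin":0,"hand":1},
  ],
)

```text
t: 19.18
eef_pos: [0.5211, -0.0104, 0.2472]
ee_rot: [-1.047, 1.57, 1.045]
force: [2.1, 5.4, -0.5]
width: 0.0086
```

```bash
python3 -c "
from h import *
st()"
```

```text
t 19.18 pos [ 0.5211 -0.0104  0.2472] r 0.1078 th 119.61 zdir 119.86 F [ 2.09  5.39 -0.5 ] Frad 3.65 Ftan -4.48 M [ 1.988 -0.697  0.265] torque -0.218 w 0.0086
```

Request:
apply_moves(
  commands=[
    {"dx":-4.0,"dy":-2.4,"dz":0,"spin":2.5,"hand":1},
    {"dx":-3.9,"dy":-2.6,"dz":0.1,"spin":2.5,"hand":1},
    {"dx":-3.8,"dy":-2.8,"dz":0,"spin":2.5,"hand":1},
    {"dx":-3.7,"dy":-2.9,"dz":0.1,"spin":2.5,"hand":1},
    {"dx":0,"dy":0,"dz":0,"spin":0,"hand":1},
  ],
)

```text
t: 19.8
eef_pos: [0.5056, -0.0212, 0.2472]
ee_rot: [-0.296, 1.57, 1.97]
force: [0.8, 6.4, -0.3]
width: 0.0088
```

```bash
python3 -c "
from h import *
st();save('wrist','w18');zoom('w18','w18z',170,0,300,220,2.6);arc(130,2.5,30)"
```

```text
t 19.80 pos [ 0.5056 -0.0212  0.2472] r 0.1078 th 129.71 zdir 129.83 F [ 0.84  6.44 -0.27] Frad 4.42 Ftan -4.76 M [ 2.107 -0.365  0.282] torque -0.231 w 0.0088
->132.5 [-3.5 -3.1] dz 0.04
->135.0 [-3.4 -3.2] dz 0.04
->137.5 [-3.2 -3.4] dz 0.04
->140.0 [-3.1 -3.5] dz 0.04
->142.5 [-2.9 -3.7] dz 0.04
->145.0 [-2.8 -3.8] dz 0.04
->147.5 [-2.6 -3.9] dz 0.04
->150.0 [-2.4 -4. ] dz 0.04
->152.5 [-2.3 -4.1] dz 0.04
->155.0 [-2.1 -4.2] dz 0.04
->157.5 [-1.9 -4.3] dz 0.04
->160.0 [-1.7 -4.4] dz 0.04
->162.5 [-1.5 -4.4] dz 0.04
->165.0 [-1.3 -4.5] dz 0.04
->167.5 [-1.1 -4.6] dz 0.04
->170.0 [-0.9 -4.6] dz 0.04
->172.5 [-0.7 -4.6] dz 0.04
->175.0 [-0.5 -4.7] dz 0.04
->177.5 [-0.3 -4.7] dz 0.04
->180.0 [-0.1 -4.7] dz 0.04
->182.5 [ 0.1 -4.7] dz 0.04
->185.0 [ 0.3 -4.7] dz 0.04
->187.5 [ 0.5 -4.7] dz 0.04
->190.0 [ 0.7 -4.6] dz 0.04
->192.5 [ 0.9 -4.6] dz 0.04
->195.0 [ 1.1 -4.6] dz 0.04
->197.5 [ 1.3 -4.5] dz 0.04
->200.0 [ 1.5 -4.4] dz 0.04
->202.5 [ 1.7 -4.4] dz 0.04
->205.0 [ 1.9 -4.3] dz 0.04
```

View pics/w18z.png

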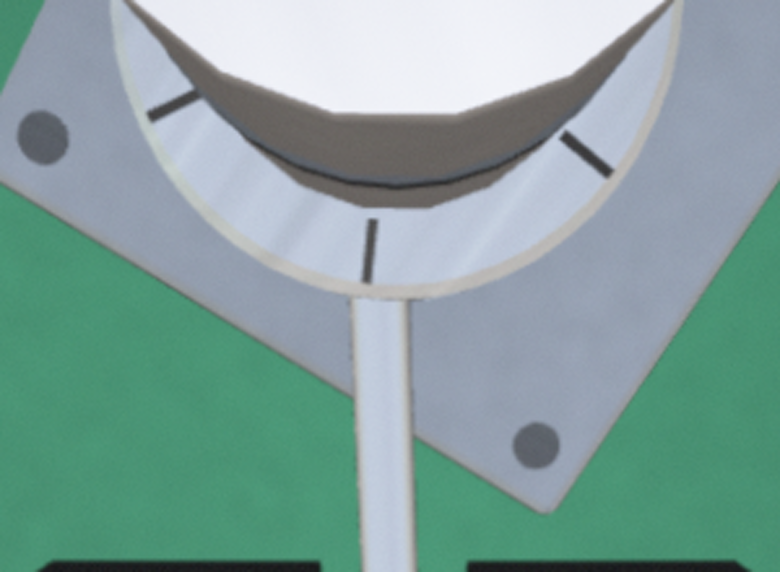

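Request:
apply_moves(
  commands=[
    {"dx":-4.1,"dy":-2.3,"dz":0,"spin":2.5,"hand":1},
    {"dx":-3.4,"dy":-3.2,"dz":0.1,"spin":2.5,"hand":1},
    {"dx":-3.2,"dy":-3.4,"dz":0,"spin":2.5,"hand":1},
    {"dx":-3.1,"dy":-3.5,"dz":0.1,"spin":2.5,"hand":1},
    {"dx":0,"dy":0,"dz":0,"spin":0,"hand":1},
  ],
)

```text
t: 20.48
eef_pos: [0.4923, -0.0337, 0.2477]
ee_rot: [-2.095, 1.57, 0.346]
force: [4.0, 4.6, -1.4]
width: 0.0088
```

```bash
python3 -c "
from h import *
st()"
```

```text
t 20.48 pos [ 0.4923 -0.0337  0.2477] r 0.1082 th 139.37 zdir 139.83 F [ 3.98  4.62 -1.44] Frad -0.02 Ftan -6.10 M [ 1.612 -1.203  0.346] torque -0.314 w 0.0088
```

Request:
apply_moves(
  commands=[
    {"dx":-2.9,"dy":-3.7,"dz":0,"spin":2.5,"hand":1},
    {"dx":-2.8,"dy":-3.8,"dz":0.1,"spin":2.5,"hand":1},
    {"dx":-2.6,"dy":-3.9,"dz":0,"spin":2.5,"hand":1},
    {"dx":-2.4,"dy":-4.0,"dz":0.1,"spin":2.5,"hand":1},
    {"dx":0,"dy":0,"dz":0,"spin":0,"hand":1},
  ],
)

```text
t: 21.1
eef_pos: [0.4816, -0.0487, 0.2478]
ee_rot: [-1.893, 1.569, 0.722]
force: [2.3, 8.2, -1.5]
width: 0.0085
```

```bash
python3 -c "
from h import *
st()"
```

```text
t 21.10 pos [ 0.4816 -0.0487  0.2478] r 0.1081 th 149.14 zdir 149.83 F [ 2.28  8.22 -1.53] Frad 2.25 Ftan -8.23 M [ 3.049 -0.854  0.458] torque -0.431 w 0.0085
```

Torque has risen to 0.43 N m, so the collar is now touching the carriage. Smaller steps from here.

Request:
apply_moves(
  commands=[
    {"dx":-1.2,"dy":-2.0,"dz":0,"spin":1.25,"hand":1},
    {"dx":-1.1,"dy":-2.1,"dz":0,"spin":1.25,"hand":1},
    {"dx":-1.1,"dy":-2.1,"dz":0,"spin":1.25,"hand":1},
    {"dx":-1.0,"dy":-2.1,"dz":0,"spin":1.25,"hand":1},
    {"dx":0,"dy":0,"dz":0,"spin":0,"hand":1},
  ],
)

```text
t: 21.72
eef_pos: [0.4773, -0.0567, 0.2478]
ee_rot: [-1.914, 1.569, 0.788]
force: [2.1, 10.2, -0.5]
width: 0.0087
```

```bash
cat >> h.py <<'E'
def avg(n=6):
  T=[];Fr=[];Ft=[]
  for i in range(n):
    s=status.get_state();r=s['eef_pos'][:2]-AX;F=s['force'];T.append(r[0]*F[1]-r[1]*F[0]+s['moment'][2]);u=r/np.hypot(*r);Fr.append(F[:2]@u);Ft.append(F[1]*u[0]-F[0]*u[1]);viewer.grab_frame('wrist')
  print('avg torque %.3f +- %.3f'%(np.mean(T),np.std(T)/n**.5),'Frad %.2f Ftan %.2f'%(np.mean(Fr),np.mean(Ft)),np.round(T,2))
E
python3 -c "
from h import *
st();avg()"
```

```text
t 21.73 pos [ 0.4773 -0.0567  0.2478] r 0.1080 th 153.97 zdir 154.83 F [ 2.09 10.17 -0.51] Frad 2.58 Ftan -10.06 M [ 3.711 -0.865  0.478] torque -0.609 w 0.0087
avg torque -0.562 +- 0.024 Frad 2.25 Ftan -9.84 [-0.61 -0.6  -0.47 -0.64 -0.53 -0.51]
```

```bash
python3 -c "
from h import *
arc(155,1,16,.108)"
```

```text
->156.0 [-0.8 -1.7] dz 0.02
->157.0 [-0.8 -1.7] dz 0.02
->158.0 [-0.7 -1.7] dz 0.02
->159.0 [-0.7 -1.8] dz 0.02
->160.0 [-0.7 -1.8] dz 0.02
->161.0 [-0.6 -1.8] dz 0.02
->162.0 [-0.6 -1.8] dz 0.02
->163.0 [-0.6 -1.8] dz 0.02
->164.0 [-0.5 -1.8] dz 0.02
->165.0 [-0.5 -1.8] dz 0.02
->166.0 [-0.5 -1.8] dz 0.02
->167.0 [-0.4 -1.8] dz 0.02
->168.0 [-0.4 -1.8] dz 0.02
->169.0 [-0.4 -1.8] dz 0.02
->170.0 [-0.3 -1.9] dz 0.02
->171.0 [-0.3 -1.9] dz 0.02
```

Request:
apply_moves(
  commands=[
    {"dx":-1.2,"dy":-2.5,"dz":0,"spin":1.5,"hand":1},
    {"dx":-1.1,"dy":-2.6,"dz":0,"spin":1.5,"hand":1},
    {"dx":-1.1,"dy":-2.6,"dz":0,"spin":1.5,"hand":1},
    {"dx":-0.7,"dy":-1.7,"dz":0,"spin":1,"hand":1},
    {"dx":0,"dy":0,"dz":0,"spin":0,"hand":1},
  ],
)

```text
t: 22.65
eef_pos: [0.4733, -0.066, 0.2478]
ee_rot: [-1.992, 1.569, 0.806]
force: [2.2, 11.5, -2.0]
width: 0.0089
```

```bash
python3 -c "
from h import *
st();avg(8);save('wrist','w19');zoom('w19','w19z',170,0,300,220,2.6)"
```

```text
t 22.65 pos [ 0.4733 -0.066   0.2478] r 0.1081 th 159.33 zdir 160.33 F [ 2.15 11.45 -1.96] Frad 2.03 Ftan -11.48 M [ 4.221 -0.811  0.584] torque -0.656 w 0.0089
avg torque -0.681 +- 0.022 Frad 1.76 Ftan -11.33 [-0.66 -0.63 -0.66 -0.81 -0.6  -0.7  -0.74 -0.66]
```

View pics/w19z.png

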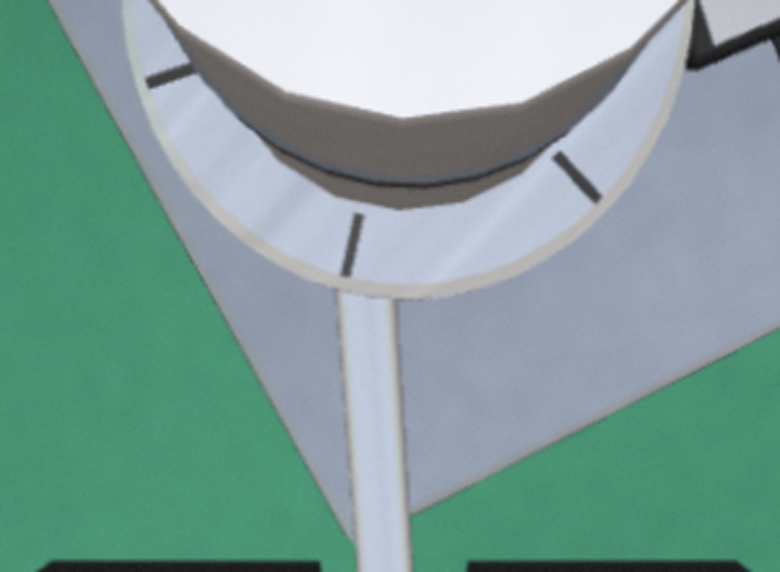

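Request:
apply_moves(
  commands=[
    {"dx":-1.0,"dy":-2.7,"dz":0,"spin":1.5,"hand":1},
    {"dx":-0.9,"dy":-2.7,"dz":0,"spin":1.5,"hand":1},
    {"dx":-0.8,"dy":-2.7,"dz":0,"spin":1.5,"hand":1},
    {"dx":-0.8,"dy":-2.7,"dz":0,"spin":1.5,"hand":1},
    {"dx":0,"dy":0,"dz":0,"spin":0,"hand":1},
  ],
)

```text
t: 23.72
eef_pos: [0.4699, -0.0766, 0.2478]
ee_rot: [-2.062, 1.568, 0.841]
force: [1.9, 12.5, 0.1]
width: 0.0086
```

```bash
python3 -c "
from h import *
st();avg(12);save('wrist','w20');zoom('w20','w20z',170,0,300,220,2.6)"
```

```text
t 23.73 pos [ 0.4699 -0.0766  0.2478] r 0.1081 th 165.28 zdir 166.34 F [ 1.93 12.54  0.06] Frad 1.32 Ftan -12.62 M [ 4.727 -0.815  0.655] torque -0.709 w 0.0086
avg torque -0.787 +- 0.017 Frad 0.89 Ftan -12.56 [-0.71 -0.75 -0.75 -0.77 -0.81 -0.84 -0.94 -0.79 -0.75 -0.8  -0.8  -0.73]
```

View pics/w20z.png

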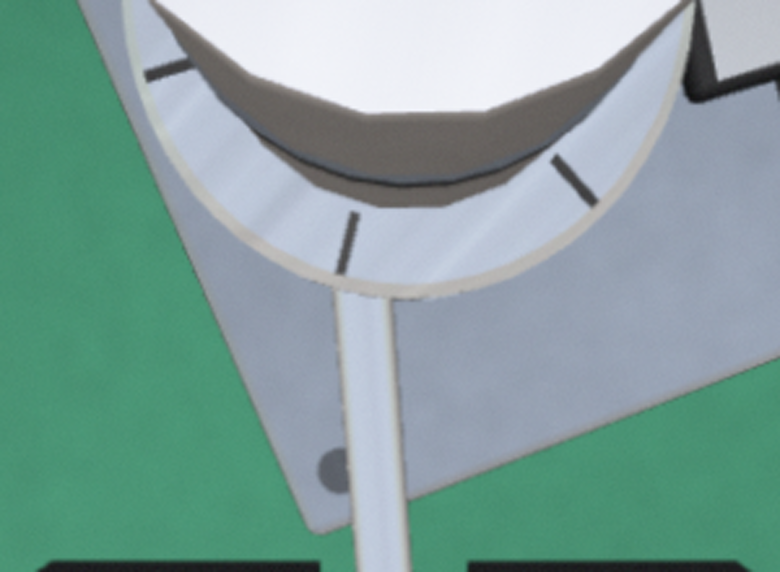

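```bash
python3 - <<'E'
from h import *
# dark line pixels on collar top: find via mask near the central line; angle about axis
import glob
poses={'w17':([.5934,.0016,.2463],79.95),'w18':([.5056,-.0212,.2472],129.83),'w19':([.4733,-.066,.2478],160.33),'w20':([.4699,-.0766,.2478],166.34)}
pts={'w17':[[(393,222),(391,285)],[(162,142),(214,107)],[(575,117),(629,154)]],
'w18':[[(374,219),(367,283)],[(150,117),(200,93)],[(564,133),(611,175)]],
'w19':[[(359,214),(346,275)],[(148,83),(195,68)],[(556,154),(600,201)]],
'w20':[[(354,213),(341,273)],[(146,76),(193,62)],[(555,156),(596,205)]]}
zt={'w17':.1021,'w18':.1029,'w19':.1033,'w20':.1034}
for k in pts:
  p,z=poses[k];a=np.radians(z);zz=np.array([np.cos(a),np.sin(a),0]);x=np.array([0,0,-1.]);y=np.cross(zz,x)
  M=np.c_[x,y,zz];e=R.from_matrix(M).as_euler('xyz')
  C=cam('wrist',{'eef_pos':np.array(p),'ee_rot':e})
  L=[]
  for l in pts[k]:
    q=plane(C,np.array(l)/2.6-.3+[170,0],zt[k])[:,:2];L.append(q)
  # intersection/centre: least squares of lines
  A=[];b=[]
  for q in L:
    d=q[1]-q[0];d/=np.linalg.norm(d);n=np.array([-d[1],d[0]]);A.append(n);b.append(n@q[0])
  c=np.linalg.lstsq(np.array(A),np.array(b),rcond=None)[0]
  an=[]
  for q in L:
    o=q[np.argmax(np.linalg.norm(q-c,axis=1))]-c;an.append(np.degrees(np.arctan2(o[1],o[0]))%360)
  print(k,'centre',c.round(4),'ang',np.round(an,1),'mean mod', np.round(np.mean([an[0]]+[v-60*np.round((v-an[0])/60) for v in an[1:]]),2),'outer r',[round(np.linalg.norm(q-c,axis=1).max(),4) for q in L])
E
```

```text
w17 centre [ 0.5737 -0.1052] ang [ 78.8  20.  137.7] mean mod 78.87 outer r [np.float64(0.0393), np.float64(0.0386), np.float64(0.0394)]
w18 centre [ 0.5738 -0.1053] ang [122.3  63.5 181.9] mean mod 122.55 outer r [np.float64(0.039), np.float64(0.039), np.float64(0.0382)]
w19 centre [ 0.5739 -0.1043] ang [146.8  86.3 207. ] mean mod 146.71 outer r [np.float64(0.0379), np.float64(0.038), np.float64(0.0385)]
w20 centre [ 0.5747 -0.1045] ang [151.7  92.1 210.8] mean mod 151.51 outer r [np.float64(0.0387), np.float64(0.0383), np.float64(0.0389)]<sys>:0: UserWarning: Gimbal lock detected. Setting third angle to zero since it is not possible to uniquely determine all angles.
```

The line-measured collar angle rose 4.8° while the torque rose only 0.11 N m, which is less than the stated stiffness gives. The moments also suggest a reference point other than the TCP. I'll cross-check with the joint efforts, since joints 1 and 6 are vertical and free of gravity.

```bash
python3 - <<'E'
from h import *
F=[];Mo=[];J=[]
for i in range(10):
  s=status.get_state();F.append(s['force']);Mo.append(s['moment']);J.append(s['joint_efforts']);viewer.grab_frame('wrist')
F=np.mean(F,0);Mo=np.mean(Mo,0);Js=np.std(J,0);J=np.mean(J,0);p=s['eef_pos'];r=p[:2]-[.574,-.1048]
print(s['t'],p,'F',F.round(2),'M',Mo.round(3),'J',J.round(3),Js.round(3))
print('base z from wrist F+Mz',p[0]*F[1]-p[1]*F[0]+Mo[2],'J1',J[0],'J6',J[5])
print('T wrist',r[0]*F[1]-r[1]*F[0]+Mo[2],'T J6',r[0]*F[1]-r[1]*F[0]+abs(J[5]))
E
```

```text
24.825 [ 0.46986902 -0.07658422  0.24776156] F [ 2.46 12.47 -0.95] M [ 4.521 -0.837  0.562] J [ -6.658 -37.654  17.769   6.806  -1.851  -0.553] [0.001 0.    0.    0.    0.    0.   ]
base z from wrist F+Mz 6.610515307046571 J1 -6.658188745379448 J6 -0.5529527887701988
T wrist -0.8063945940987167 T J6 -0.8152050986027854
```

The joint efforts agree with the wrist reading: joint 6 gives 0.553 against Mz 0.562, joint 1 gives 6.66 against 6.61, so the torque is about 0.80–0.81 N m. I'll make one small slow nudge to see whether the collar was still sliding, and land mid-band.

Request:
apply_moves(
  commands=[
    {"dx":-0.2,"dy":-0.7,"dz":0,"spin":0.4,"hand":1},
    {"dx":-0.2,"dy":-0.7,"dz":0,"spin":0.4,"hand":1},
    {"dx":-0.2,"dy":-0.7,"dz":0,"spin":0.4,"hand":1},
    {"dx":-0.1,"dy":-0.6,"dz":0,"spin":0.3,"hand":1},
    {"dx":0,"dy":0,"dz":0,"spin":0,"hand":1},
  ],
)

```text
t: 25.5
eef_pos: [0.4692, -0.0791, 0.2478]
ee_rot: [-2.084, 1.568, 0.845]
force: [2.1, 14.2, -1.8]
width: 0.0091
```

```bash
cat >> h.py <<'E'
def meas(n=10):
  F=[];J=[]
  for i in range(n):
    s=status.get_state();F.append(s['force']);J.append(s['joint_efforts']);viewer.grab_frame('wrist')
  F=np.mean(F,0);J=np.mean(J,0);p=s['eef_pos'];r=p[:2]-[.574,-.1048]
  # Fy from J1 and J6: -J1 = x Fy - y Fx - J6
  Fy=(-J[0]+J[5]+p[1]*F[0])/p[0]
  print(s['t'],p.round(4),'F',F.round(2),'J1 %.3f J6 %.3f'%(J[0],J[5]),'T wrist %.3f'%(r[0]*F[1]-r[1]*F[0]-J[5]),'T J1 %.3f'%(r[0]*Fy-r[1]*F[0]-J[5]))
E
python3 -c "
from h import *
meas(14)"
```

```text
26.15 [ 0.4692 -0.0791  0.2478] F [ 2.37 14.03 -1.23] J1 -7.329 J6 -0.590 T wrist -0.940 T J1 -0.933
```

Torque rose 0.13 N m for 1.5°, which suggests the collar held still and the bar only wound up. I'll check whether it moved by comparing the scribe marks.

```bash
python3 - <<'E'
from h import *
s=status.get_state();save('wrist','w21');zoom('w21','w21z',170,0,300,220,2.6)
M=R.from_euler('xyz',s['ee_rot']).as_matrix();print(s['eef_pos'],np.degrees(np.arctan2(M[1,2],M[0,2])))
E
cat > ln.py <<'E'
from h import *
def col(f,pos,zdir,guess,zt,ctr=(.574,-.1048)):
  a=np.radians(zdir);zz=np.array([np.cos(a),np.sin(a),0]);x=np.array([0,0,-1.]);y=np.cross(zz,x)
  C0=cam('top');c=viewer.camera_info('wrist');T=c['T_tool_cam'];Rt=np.c_[x,y,zz]
  K=np.array([[c['fx'],0,c['cx']],[0,c['fy'],c['cy']],[0,0,1]])
  C=(K,c['D'],np.array(pos)+Rt@T[:3,3],Rt@T[:3,:3])
  g=cv2.cvtColor(cv2.imread(f'pics/{f}.png'),cv2.COLOR_BGR2GRAY).astype(np.uint8)
  out=[]
  for k in(0,-60,60):
    th=np.radians(guess+k+np.arange(-9,9.01,.1));acc=[]
    for r in np.arange(.031,.0375,.0007):
      P=np.c_[ctr[0]+r*np.cos(th),ctr[1]+r*np.sin(th),np.full(len(th),zt)]
      q=proj(C,P).astype(np.float32)
      v=cv2.remap(g,q[:,0].reshape(1,-1),q[:,1].reshape(1,-1),cv2.INTER_LINEAR)[0].astype(float)
      acc.append(v)
    v=np.mean(acc,0);w=np.clip(np.percentile(v,60)-25-v,0,None);out.append(((w*np.degrees(th)).sum()/w.sum()-k) if w.sum()>0 else np.nan)
  print(f,np.round(out,2),'mean %.2f'%np.nanmean(out))
E
python3 - <<'E'
from ln import *
col('w18',[.5056,-.0212,.2472],129.83,122.5,.1029)
col('w19',[.4733,-.066,.2478],160.33,146.7,.1033)
col('w20',[.4699,-.0766,.2478],166.34,151.5,.1034)
s=status.get_state();M=R.from_euler('xyz',s['ee_rot']).as_matrix()
col('w21',s['eef_pos'],np.degrees(np.arctan2(M[1,2],M[0,2])),152,.1034)
E
```

```text
[ 0.46923562 -0.07912901  0.24777848] 167.82413954152545
w18 [122.66 123.29 122.55] mean 122.84
w19 [145.99 146.37 146.19] mean 146.18
w20 [150.51 150.68 150.91] mean 150.70
w21 [151.54 152.01 151.82] mean 151.79
```

View pics/w21z.png

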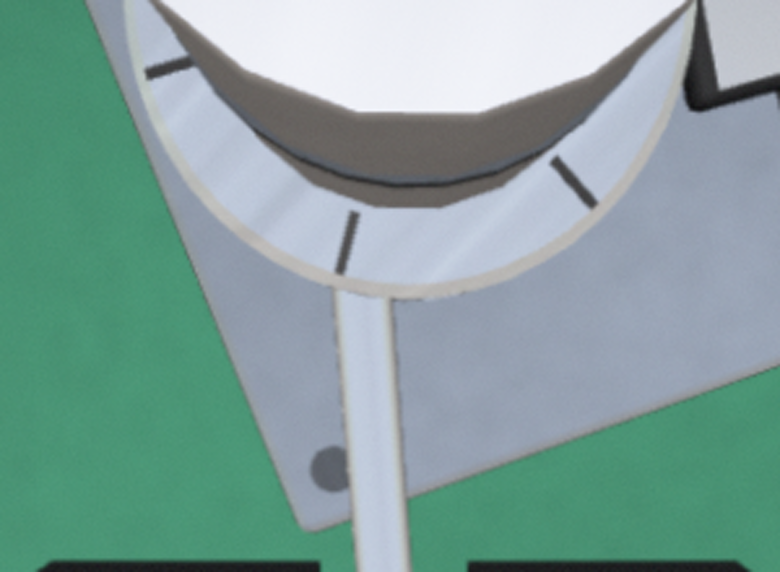

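The marks show the collar moved a further 1.1° and is holding 0.94 N m, about 10 N at mid-bar (0.92 N m). That counts as nipped, so I'll push no further and ease the hand back to unload the bar.

```bash
python3 - <<'E'
from h import *
arc(166.8,-3,5,.1081)
E
```

```text
->163.8 [1.4 5.5] dz -0.05
->160.8 [1.7 5.4] dz -0.05
->157.8 [2.  5.3] dz -0.05
->154.8 [2.3 5.2] dz -0.05
->151.8 [2.5 5.1] dz -0.05
```

Request:
apply_moves(
  commands=[
    {"dx":1.1,"dy":5.5,"dz":0,"spin":-3,"hand":1},
    {"dx":1.5,"dy":5.5,"dz":0,"spin":-3,"hand":1},
    {"dx":1.8,"dy":5.4,"dz":0,"spin":-3,"hand":1},
    {"dx":0,"dy":0,"dz":0,"spin":0,"hand":1},
    {"dx":0,"dy":0,"dz":0,"spin":0,"hand":1},
  ],
)

```text
t: 26.88
eef_pos: [0.4729, -0.064, 0.2476]
ee_rot: [0.226, 1.571, 3.0]
force: [2.5, 2.7, -1.2]
width: 0.0084
```

```bash
python3 - <<'E'
from ln import *
s=st();save('wrist','w22');zoom('w22','w22z',170,0,300,220,2.6)
M=R.from_euler('xyz',s['ee_rot']).as_matrix()
col('w22',s['eef_pos'],np.degrees(np.arctan2(M[1,2],M[0,2])),152,.1034);meas(4)
E
```

```text
t 26.88 pos [ 0.4729 -0.064   0.2476] r 0.1091 th 158.46 zdir 158.93 F [ 2.52  2.75 -1.17] Frad -1.33 Ftan -3.48 M [ 1.382 -0.836  0.28 ] torque -0.100 w 0.0084
w22 [151.04 151.47 151.78] mean 151.43
27.075 [ 0.4728 -0.0642  0.2477] F [ 2.84  4.08 -1.11] J1 -2.314 J6 -0.325 T wrist -0.203 T J1 -0.177
```

View pics/w22z.png

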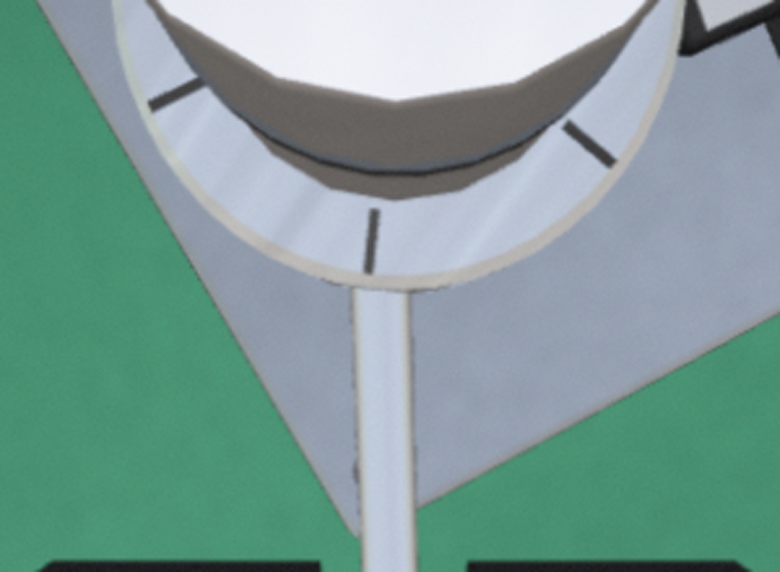

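Request:
apply_moves(
  commands=[
    {"dx":1.7,"dy":4.3,"dz":0,"spin":-2.5,"hand":1},
    {"dx":1.9,"dy":4.3,"dz":0,"spin":-2.5,"hand":1},
    {"dx":0,"dy":0,"dz":0,"spin":0,"hand":1},
    {"dx":0,"dy":0,"dz":0,"spin":0,"hand":1},
    {"dx":0,"dy":0,"dz":0,"spin":0,"hand":1},
  ],
)

```text
t: 27.75
eef_pos: [0.4759, -0.0558, 0.2475]
ee_rot: [0.677, 1.57, -2.919]
force: [-0.1, 0.4, -1.4]
width: 0.0088
```

```bash
python3 - <<'E'
from ln import *
s=st();save('wrist','w23');zoom('w23','w23z',170,0,300,220,2.6)
M=R.from_euler('xyz',s['ee_rot']).as_matrix()
col('w23',s['eef_pos'],np.degrees(np.arctan2(M[1,2],M[0,2])),152,.1034);meas(4)
E
```

```text
t 27.75 pos [ 0.4759 -0.0558  0.2475] r 0.1097 th 153.90 zdir 153.97 F [-0.14  0.37 -1.45] Frad 0.29 Ftan -0.28 M [0.234 0.085 0.029] torque -0.001 w 0.0088
w23 [150.94 151.27 151.87] mean 151.36
27.95 [ 0.4762 -0.0556  0.2476] F [ 0.02  0.69 -0.68] J1 -0.292 J6 -0.025 T wrist -0.043 T J1 -0.030
```

View pics/w23z.png

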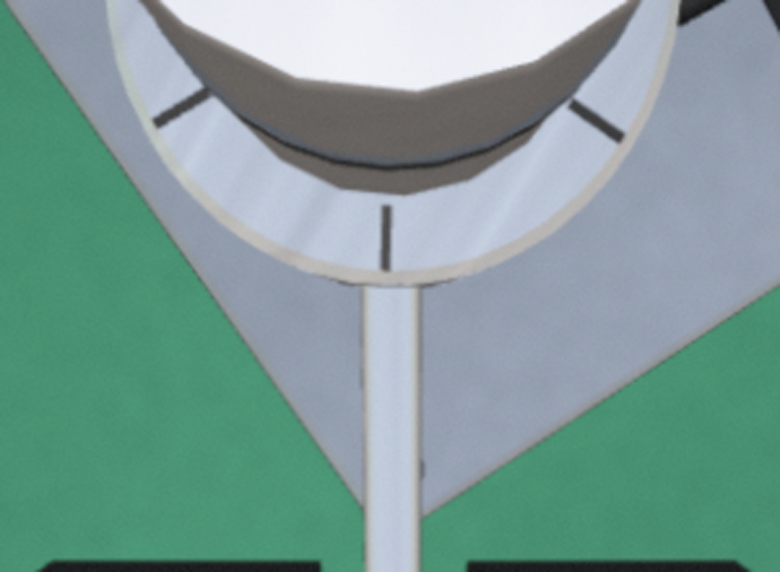

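The torque is now near zero, with the bar and line parallel and the collar unchanged at 151.4°. I'll withdraw along about 153.5°.

Request:
apply_moves(
  commands=[
    {"dx":-3.6,"dy":1.8,"dz":0,"spin":0,"hand":1},
    {"dx":-7.2,"dy":3.6,"dz":0,"spin":0,"hand":1},
    {"dx":-10.7,"dy":5.3,"dz":0,"spin":0,"hand":1},
    {"dx":-10.7,"dy":5.3,"dz":0,"spin":0,"hand":1},
    {"dx":0,"dy":0,"dz":0,"spin":0,"hand":1},
  ],
)

```text
t: 28.62
eef_pos: [0.4432, -0.0392, 0.2478]
ee_rot: [-1.562, 1.571, 1.126]
force: [-0.6, -0.6, -1.0]
width: 0.0084
```

```bash
python3 - <<'E'
from h import *
s=st();save('wrist','w24')
E
```

```text
t 28.62 pos [ 0.4432 -0.0392  0.2478] r 0.1464 th 153.67 zdir 154.02 F [-0.57 -0.62 -1.01] Frad 0.24 Ftan 0.81 M [-0.048 -0.041 -0.017] torque 0.102 w 0.0084
```

View pics/w24.png

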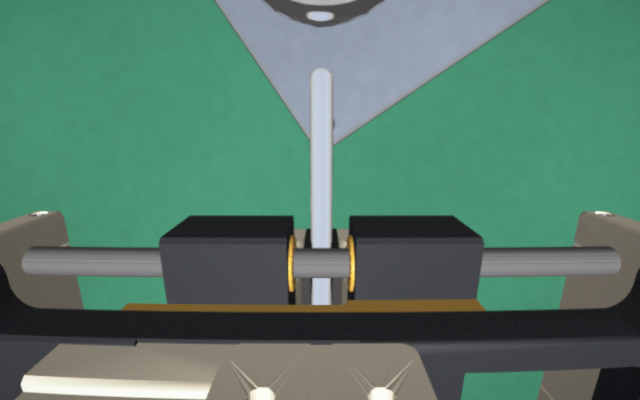

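The bar is free of the hole, with the same pose in the grip (tip at (321,69)). Back to the rest.

Request:
apply_moves(
  commands=[
    {"dx":-2,"dy":15,"dz":2,"spin":0.4,"hand":1},
    {"dx":2,"dy":35,"dz":0,"spin":0,"hand":1},
    {"dx":4,"dy":40,"dz":0,"spin":0,"hand":1},
    {"dx":4,"dy":40,"dz":0,"spin":0,"hand":1},
    {"dx":4,"dy":40,"dz":0,"spin":0,"hand":1},
  ],
)

```text
t: 29.3
eef_pos: [0.4562, 0.1325, 0.2499]
ee_rot: [-2.256, 1.57, 0.439]
force: [-0.0, -0.8, -0.4]
width: 0.0085
```

Request:
apply_moves(
  commands=[
    {"dx":5,"dy":40,"dz":0,"spin":0,"hand":1},
    {"dx":5,"dy":35,"dz":0,"spin":0,"hand":1},
    {"dx":3.9,"dy":24,"dz":0,"spin":0,"hand":1},
    {"dx":0,"dy":0,"dz":0,"spin":0,"hand":1},
    {"dx":0,"dy":0,"dz":0,"spin":0,"hand":1},
  ],
)

```text
t: 29.92
eef_pos: [0.4697, 0.2291, 0.2494]
ee_rot: [1.08, 1.57, -2.509]
force: [-0.7, -1.0, -0.7]
width: 0.0086
```

Request:
apply_moves(
  commands=[
    {"dx":0,"dy":0,"dz":-5,"spin":0,"hand":1},
    {"dx":0,"dy":0,"dz":-5,"spin":0,"hand":1},
    {"dx":0,"dy":0,"dz":0,"spin":0,"hand":1},
    {"dx":0,"dy":0,"dz":0,"spin":0,"hand":1},
    {"dx":0,"dy":0,"dz":0,"spin":0,"hand":1},
  ],
)

```text
t: 30.55
eef_pos: [0.4701, 0.2295, 0.2398]
ee_rot: [-1.91, 1.571, 0.784]
force: [1.0, 0.2, -0.3]
width: 0.0087
```

```bash
python3 - <<'E'
from h import *
s=st();save('wrist','w25')
E
```

```text
t 30.55 pos [0.4701 0.2295 0.2398] r 0.3495 th 107.36 zdir 154.36 F [ 1.02  0.22 -0.3 ] Frad -0.09 Ftan -1.04 M [ 0.011 -0.019 -0.012] torque -0.376 w 0.0087
```

View pics/w25.png

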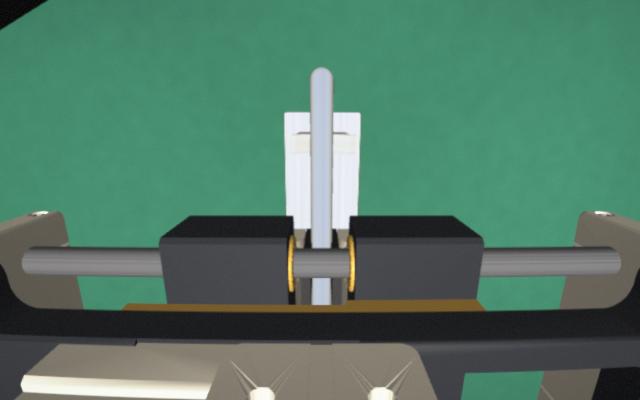

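The bar is centred over the notches, with the rest symmetric about column 322. I'll lower it.

Request:
apply_moves(
  commands=[
    {"dx":-1,"dy":0.5,"dz":-10,"spin":0,"hand":1},
    {"dx":0,"dy":0,"dz":-10,"spin":0,"hand":1},
    {"dx":0,"dy":0,"dz":-8,"spin":0,"hand":1},
    {"dx":0,"dy":0,"dz":-5.5,"spin":0,"hand":1},
    {"dx":0,"dy":0,"dz":0,"spin":0,"hand":1},
  ],
)

```text
t: 31.22
eef_pos: [0.469, 0.23, 0.2058]
ee_rot: [1.354, 1.57, -2.235]
force: [0.4, -0.4, -1.0]
width: 0.0089
```

```bash
python3 - <<'E'
from h import *
s=st();save('wrist','w26')
E
```

```text
t 31.23 pos [0.469  0.23   0.2058] r 0.3503 th 107.51 zdir 154.37 F [ 0.45 -0.44 -0.99] Frad -0.56 Ftan -0.29 M [-0.06   0.058 -0.019] torque -0.122 w 0.0089
```

View pics/w26.png

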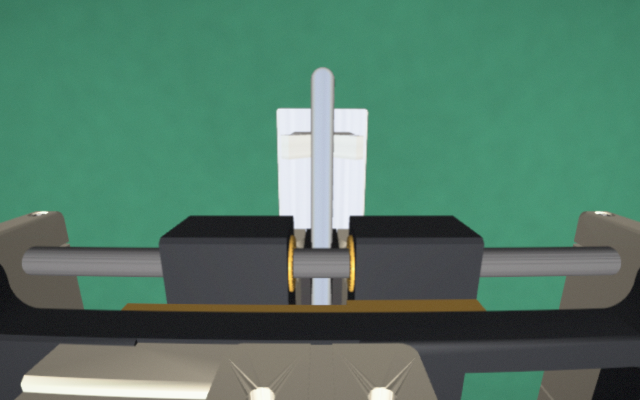

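The bar sits as it did when first gripped, with the same height and picture. I'll open the fingers.

Request:
apply_moves(
  commands=[
    {"dx":0,"dy":0,"dz":-0.3,"spin":0,"hand":0.85},
    {"dx":0,"dy":0,"dz":0,"spin":0,"hand":0.7},
    {"dx":0,"dy":0,"dz":0,"spin":0,"hand":0.5},
    {"dx":0,"dy":0,"dz":0,"spin":0,"hand":0.4},
    {"dx":0,"dy":0,"dz":0,"spin":0,"hand":0.3},
  ],
)

```text
t: 31.9
eef_pos: [0.469, 0.23, 0.2059]
ee_rot: [-2.037, 1.571, 0.657]
force: [-0.5, -0.5, -0.2]
width: 0.0477
```

Request:
apply_moves(
  commands=[
    {"dx":0,"dy":0,"dz":0,"spin":0,"hand":0.3},
    {"dx":0,"dy":0,"dz":10,"spin":0,"hand":0.3},
    {"dx":0,"dy":0,"dz":25,"spin":0,"hand":0.3},
    {"dx":0,"dy":0,"dz":30,"spin":0,"hand":0.3},
    {"dx":0,"dy":0,"dz":30,"spin":0,"hand":0.3},
  ],
)

```text
t: 32.52
eef_pos: [0.469, 0.2299, 0.3025]
ee_rot: [-2.126, 1.57, 0.568]
force: [0.1, -0.2, 0.4]
width: 0.0617
```

Request:
apply_moves(
  commands=[
    {"dx":-20,"dy":30,"dz":20,"spin":0,"hand":0},
    {"dx":-20,"dy":40,"dz":20,"spin":0,"hand":0},
    {"dx":-20,"dy":40,"dz":10,"spin":0,"hand":0},
    {"dx":0,"dy":0,"dz":0,"spin":0,"hand":0},
    {"dx":0,"dy":0,"dz":0,"spin":0,"hand":0},
  ],
)

```text
t: 33.15
eef_pos: [0.4088, 0.3398, 0.3511]
ee_rot: [0.555, 1.571, -3.034]
force: [0.4, -0.5, -0.0]
width: 0.0878
```

```bash
python3 - <<'E'
from h import *
s=st();save('wrist','w27');save('top','t27');save('scene','s27')
zoom('s27','sa',385,225,80,55,8);zoom('t27','ta',185,140,280,170,2.8);zoom('s27','sb',220,120,130,120,5)
E
```

```text
t 33.15 pos [0.4088 0.3398 0.3511] r 0.4738 th 110.46 zdir 154.40 F [ 0.42 -0.47 -0.01] Frad -0.59 Ftan -0.23 M [-0.057  0.03   0.003] torque -0.107 w 0.0878
```

View pics/sa.png

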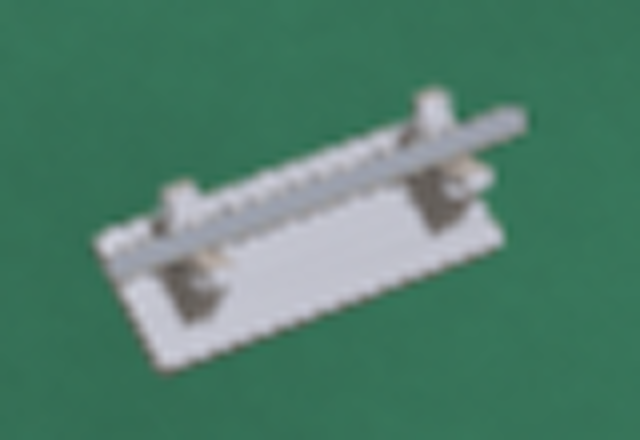

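View pics/ta.png

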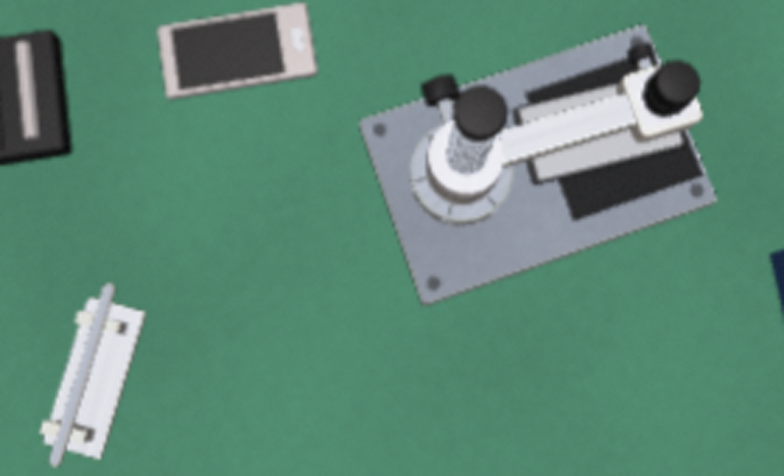

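View pics/sb.png

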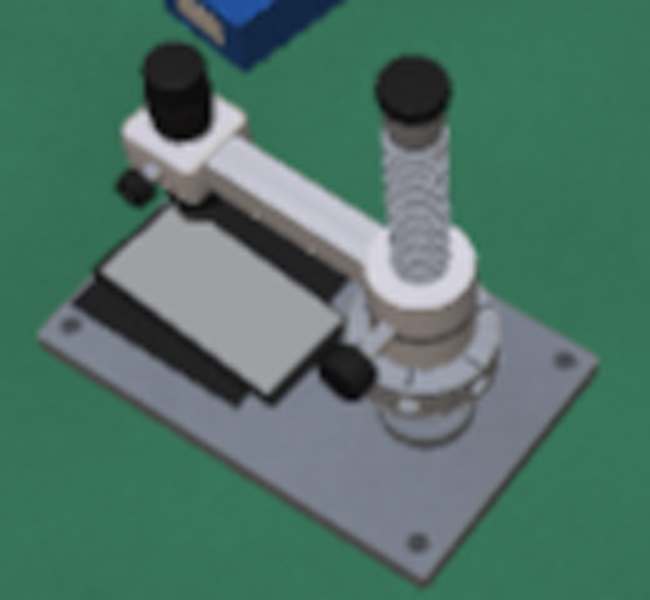

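The bar lies in both notches just as in the first picture, with the same end pixels. The stand, phones and boxes look unmoved, and the hand is clear. Handing in.

```bash
python3 -c "
from h import *
print(arm.job_done())"
```

```text
the job is handed in; nothing more can be done
None
```

I ran the collar up against the carriage with the bar, nipped it, laid the bar back in its rest and handed the job in at about 33 s. It took two strokes from two holes: about 115° free, then about 73° more, with torque starting to rise late in the second stroke.

- **Nip torque:** The last push held about 0.94 N m about the column, close to 10 N at mid-bar. Wrist force and joint efforts agreed (0.940 and 0.933). That is the top end of the 0.75–0.95 band, so the true resistance could be slightly above 0.95, but well short of 1.25.
- **A check that disagreed:** The torque did not rise with collar angle at a steady 2.5 N m per rad. It was about half that at one step and well over it at the last. I put this down to friction after each stop and about 0.5° of reading error, but did not confirm it.
- **Grip point:** I gripped the bar 12 mm outward of its middle for clearance.
- **Collar after unloading:** The scribe marks read 151.4–151.8° before and after the bar was taken out of load, so the nip held. I did not measure the marks again after withdrawing the bar.
- **Final pictures:** The bar lies in both notches as at the start. The phones, boxes and stand that the pictures cover look unmoved, and the hand is clear.

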